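# Swap the reagent cartridge in a bench photometer

## Robot

A 6-joint arm with a two-finger parallel gripper is mounted at the origin on the work surface. World frame = base frame: x ahead of the robot, y to its left, z up, the work surface at z = 0. Lengths are in mm, angles in rad, forces in N, time in s.
With the tool pointing down it reaches from about 350 to 875 mm from the base axis. Payload 4.2 kg.
Tool frame: the origin (TCP) lies at the very end of the fingers, on their centre line; the grasp point (between the pads) lies arm.grip_depth behind it (arm.grip_depth is the distance from the TCP to the grasp point, in mm); x points along the fingers, y is the direction in which the jaws open and shut, and the axes are right-handed (so a half turn about x gives the same grasp; the last joint's range is limited). The gripper opens to 85 mm and grips with 20 to 120 N. Pads are 22 mm wide; open, the fingers measure 114 mm over their backs; the gripper's body (76 mm by 85 mm) begins 54 mm behind the grasp point. The pads swing forward as they close: fully open they stand 13 mm farther back than shut.
Start: joints at [-1.05, 0.385, 0.008, 0, -1.194, -0.259], TCP at [161.779, -603.678, 231.312] pointing down, gripper open.
Joint ranges: [-3.14, 3.14], [-1.21, 2.06], [-1.07, 1.41], [-3.16, 2.05], [-2.99, -0.16], [-3.1, 3.1]. Speed limits (rad/s): [2.79, 2.79, 3.14, 3.14, 3.14, 3.14].

## Interface

Orientations are given as a unit quaternion [x, y, z, w].
In Python, from bench import arm, get_image, models gives the robot as it stands.
- The arm moves only by the tool arm_command, never from a script. Its argument "rows" is a list of rows, each an object of numbers: "dx", "dy", "dz": the shift along the tool's x, y, z in m; "wx", "wy", "wz": the turn, a rotation vector about the tool's x, y, z in degrees; "gripper": the closure, from -1 (fully open) to 1 (shut). A call has exactly 8 rows; each row is the pose to reach, as a shift and turn from the pose measured when the call began, along the tool's axes at that moment; what a row does not reach only later rows make up. A row lasts 1/10 s, in which the tool goes at most 50 mm and 8.59 degrees, less where a joint would pass 70% of its speed; a pose out of reach is approached as far as the arm can. A call with a gripper value outside its range is refused whole. The fingers move at their own pace and stop on an object; the grip force is fixed at half the most. Time passes only in rows, so rows that repeat a pose let the fingers close, or fill a call up. It gives the time, the measured TCP pose, the force and the opening at its end, in the units of the state.
- arm.read_state(): the state, without advancing time (a new reading comes with each control period).
- get_image(name): name is "scene" or "side" or "wrist"; returns a dict with "img" (420x560x3 uint8, red, green, blue), "K" (3x3 intrinsics, pixels), "rvec" (rotation vector, rad) and "tvec" (3), from world to camera coordinates, as OpenCV has them; the wrist camera has in their place "T_tool_cam" (4x4, takes a point from camera to tool coordinates, whose origin is the TCP and whose axes are the tool frame's). Camera axes: x right, y down, z forward; pixel columns grow to the right and rows downward; lengths in mm; the calibration is good to about 2 mm. A picture is of the moment at which its call begins: read the wrist's pose just before it. There is no depth.
- arm.job_done(): hands the job in, once; it reports no verdict.
Trained networks look in the newest picture that a camera, given by its name, has taken for a name from the list of things; names that differ only in an ending like _2 or _b are one class to them, and where a whole thing is asked for, a point or a joint stands for the part that bears it (a point fixed in the world has none). Each returns a list of dicts, best first, with "conf" (0 to 1); they miss things now and then, are a little off and sometimes report something else, mostly with a low value. They report only what shows in the picture. A call takes as long as a camera call.
- models.cut_out(camera, query): "mask" (420x560 bool, what is visible of it) and "extent" ([left, top, right, bottom] in pixels, round what is visible of it).
The state is a dict: "clock": time; "joints": joint angles; "joint_vel": joint speeds; "joint_efforts": joint torques, N m; "position": TCP position; "ee_rot": TCP orientation; "contact_force": force on the tool from outside, world axes, zero at the start; "wrist_torque": the same for the moment, N m; "gripper_width": finger opening in mm.
Only numpy, scipy, OpenCV 4.12 (cv2) and the standard library are available. Lean on these libraries where they do the work, as an engineer would, in place of code of your own. Each camera call takes 0.05 s, during which the arm holds its last target.

## Task

Change the reagent cartridge in the photometer: press down on the spent cartridge until its catch lets go and it springs up, lift it out and set it down in the steel tray, then put the fresh cartridge from the cradle into the bay and press it home until the catch holds it down by itself. Be gentle, feeling for the end of the travel: never press or jam a cartridge or the instrument with more than 25 N, do not drop the spent cartridge, and leave the glassware standing where it is.

Things in the scene. Friction and masses are not known exactly. Their poses are not given: they have to be found in the camera images.
- analyser: White bench photometer, 240 mm deep (x), 220 mm wide (y), fixed; origin under its centre. Flat top deck 125 mm above the bench, display and keypad sloping down on its -x side. The cartridge bay opens in the deck, 30 mm to +x of the origin; the deck is clear 57 mm either way from the bay in x. A round cap, 13 mm high, 26 mm radius, sits 72 mm from the bay in +y.
- bay_mouth (a point): Centre of the bay's mouth, level with the top of its black bezel, 130 mm above the bench. x runs across the bay's short side, y along its long side. The bay is an upright shaft 26 mm (x) by 48 mm (y): a cartridge has 1 mm of play on every side. The bezel, 5 mm high and 50 by 72 mm outside, flares the mouth to 32 by 54 mm at its top. A sprung carriage in the shaft carries the cartridge.
- carriage (a joint): Depth of the sprung carriage, m. 0: up; a cartridge on it has its foot 47.5 mm below the bezel's top, stands out 34 mm and lifts out freely. 0.024: held by the catch; it stands out 10 mm and claws in its notches stop it being pulled out. Rubber end stop at 0.0294.
- carriage_top (a point): Top of the carriage, on which the cartridge's foot stands. A push right to the end stop (29.2 mm or deeper; the stop is felt at 29.4 mm), then let off, catches a carriage that was up and frees one that was caught, which then springs up. A shorter push changes nothing. Resistance: about 3 N at the top, rising evenly to 8 N at the stop, then 25 N more per mm: feel for that rise.
- spent_center (a point): Centre (half-way up) of the spent cartridge, held down in the bay at the start. A cartridge is an upright box 24 mm (x) by 46 mm (y) by 82 mm tall (z up), about 0.14 kg, white with a grey ribbed top 18 mm high and flat on top (41 mm above this point), foot bevelled by 3 mm, a notch in each narrow end, 20 to 34 mm above the foot, 5 mm deep. Same either way round.
- fresh_center (a point): Centre (half-way up) of the fresh cartridge, alike in every way, which starts upright in the cradle.
- cradle_in (a point): Floor centre of the cradle's pocket, 6 mm above the bench: a grey holder with one pocket 30 mm (x) by 52 mm (y), walls 3 mm thick and 30 mm high above the bench, on a base plate 60 by 90 mm. It is fixed to the bench. It stands to the left or to the right of the photometer.
- tray_in (a point): Centre of the inner floor, 3 mm above the bench, of the shallow open steel tray, 150 mm (x) by 110 mm (y), walls 3 mm thick, 30 mm high; on the other side of the photometer from the cradle. It is fixed to the bench.
- amber_bottle: Small amber reagent bottle with a white cap, 48 mm across, 95 mm tall, behind the tray or cradle; origin at the centre of its underside.
- clear_bottle: Small clear reagent bottle with a white cap, 42 mm across, 85 mm tall; origin at the centre of its underside.
- beaker: Glass beaker, 52 mm across, 65 mm tall; origin at the centre of its underside.

How it is judged (in metres and radians):
On the way, in this order (a step that is already met when the one before it is completed fails the run):
1. the spent cartridge is let go by the catch and the carriage is up (value of joint carriage below 0.003 m), for 0.2 s.
2. the spent cartridge lies or stands in the tray, released and at rest (x of spent_center in the frame of tray_in between -0.075 and 0.075 m and y of spent_center in the frame of tray_in between -0.055 and 0.055 m and z of spent_center in the frame of tray_in between 0 and 0.05 m and linear speed of spent below 0.02 m/s and contact force between the fingers and spent below 0.1 N), for 0.2 s.
At the end, for the whole second after the job is handed in: The fresh cartridge is upright in the bay and held by the catch: carriage still, 22 to 26.5 mm deep; cartridge centre within 4 mm of the bay's axis and 27.5 to 34.5 mm below the bezel's top. The spent cartridge lies or stands at rest in the tray, let go (all of step 2 and horizontal distance between fresh_center and bay_mouth below 0.004 m and z of fresh_center in the frame of bay_mouth between -0.0345 and -0.0275 m and angle between the y axis of fresh_center and the y axis of bay_mouth, either way round below 0.1 rad and angle between fresh_center's own z axis and vertical below 0.1 rad and value of joint carriage between 0.022 and 0.0265 m and velocity of joint carriage between -0.005 and 0.005 m/s and linear speed of fresh below 0.02 m/s); the robot touches nothing.
It fails at once if a cartridge is pressed or jammed against the photometer with more than 25 N (contact force between any of fresh, spent and analyser above 25 N).
It fails at once if the robot presses on the photometer with more than 25 N (contact force between any of the fingers, the arm and analyser above 25 N).
It fails at once if the spent cartridge is dropped (falls freely faster than 0.9 m/s) (linear speed of spent above 0.9 m/s and contact force between the fingers and spent below 0.1 N).
It fails at once if glassware is moved by more than 30 mm or tipped (distance of any of amber_bottle, clear_bottle, beaker from where it was at the start of the episode above 0.03 m or angle between any of amber_bottle, clear_bottle, beaker's own z axis and vertical above 0.4 rad).
It also fails if it takes over 72 s, if anything falls off the work surface, if the arm or the gripper's body presses on something with over 40 N, if the wrist force passes 120 N, or if a joint passes its speed limit or range.

## Working session

There is one attempt and no reset: what is moved stays moved. The work goes in short steps, Python scripts to look and compute and a tool call to move; the robot and the scene stay as the last step left them, time stands still between calls to the robot, and variables do not carry over. Pictures are saved under pics/ and viewed, and the job is handed in when it is done.

Besides the shell and the picture viewer there is one more tool, called after "Request:" by a JSON object that holds its "fn" and its "kwargs". arm_command: Moves the arm, as the interface text tells. Its arguments: {"type":"object","properties":{"rows":{"type":"array"}},"required":["rows"]}

```bash
ls; mkdir -p pics; python3 - <<'E'
from bench import arm,get_image,models
import cv2,numpy as np
print(arm.read_state(), arm.grip_depth)
for n in("scene","side"):
    d=get_image(n); cv2.imwrite(f"pics/{n}0.png",d["img"][:,:,::-1])
    print(n,d["K"].tolist(),np.ravel(d["rvec"]),np.ravel(d["tvec"]))
    for q in("analyser","spent_center","fresh_center","cradle_in","tray_in","amber_bottle","clear_bottle","beaker"):
        try:
            for r in models.cut_out(n,q)[:2]: print(n,q,round(r["conf"],2),r["extent"],r["mask"].sum())
        except Exception as e: print(q,e)
print(arm.read_state()["clock"])
E
```

```text
pics
{'clock': 0.0, 'joints': array([-1.05041888e+00,  3.85581437e-01,  6.62805242e-03, -5.08909536e-04,
       -1.19398502e+00, -2.58602904e-01]), 'joint_vel': array([ 1.56645299e-04, -1.54880575e-05,  9.30720143e-04, -9.64331380e-04,
       -1.66860193e-04, -5.28183762e-04]), 'joint_efforts': array([-7.39208663e-04, -3.92286873e+01,  1.88404155e+01,  4.18612540e+00,
       -4.53675617e-03,  1.03047111e-05]), 'position': array([ 161.62119827, -603.14188215,  230.20595699]), 'ee_rot': array([-0.09145725,  0.70119964,  0.09298549,  0.7009339 ]), 'contact_force': array([ 0.14407834, -0.75590334, -0.01018035]), 'wrist_torque': array([-0.00199537,  0.0236873 ,  0.07692652]), 'gripper_width': 85.33864776300862} 18.700000000000003
scene [[470.6644248001671, 0.0, 280.6636699046179], [0.0, 470.6644248001671, 211.02228065682158], [0.0, 0.0, 1.0]] [ 2.20560041  1.00417451 -0.41430416] [-373.84148155 -217.49317993 1469.47129163]
scene analyser 0.96 [188.0, 170.4, 317.5, 282.5] 8697
scene spent_center 0.75 [250.8, 196.7, 267.3, 210.3] 220
scene fresh_center 0.55 [121.8, 247.4, 150.3, 281.1] 622

[... 309 characters left out ...]
34942790911], [0.0, 418.5906902504393, 210.01860746893095], [0.0, 0.0, 1.0]] [ 0.45595192 -2.65134238  1.26408202] [533.80470981 196.93121538 979.13238934]
side analyser 0.6 [248.3, 182.8, 352.0, 272.6] 7859
side spent_center 0.65 [282.5, 197.9, 297.1, 213.4] 175
side spent_center 0.63 [163.9, 270.4, 189.3, 310.7] 659
side fresh_center 0.8 [342.6, 159.1, 357.5, 186.4] 233
side cradle_in 0.8 [335.8, 176.3, 359.7, 198.6] 301
side tray_in 0.76 [218.6, 318.5, 299.9, 378.9] 3973
side amber_bottle 0.81 [165.6, 270.6, 189.0, 307.3] 676
side clear_bottle 0.57 [143.2, 330.1, 169.9, 369.2] 622
side clear_bottle 0.17 [339.2, 176.7, 356.1, 195.9] 251
side beaker 0.64 [269.9, 146.3, 286.4, 169.3] 267
0.9
```

View pics/scene0.png

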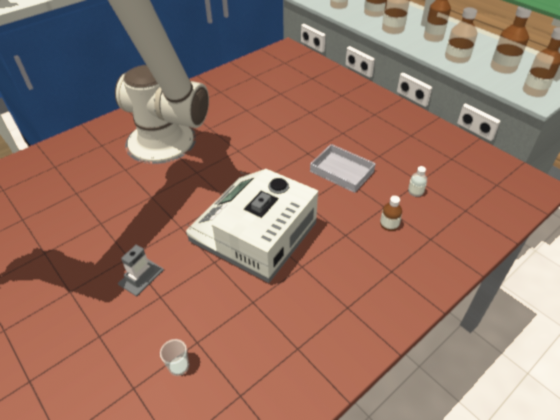

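View pics/side0.png

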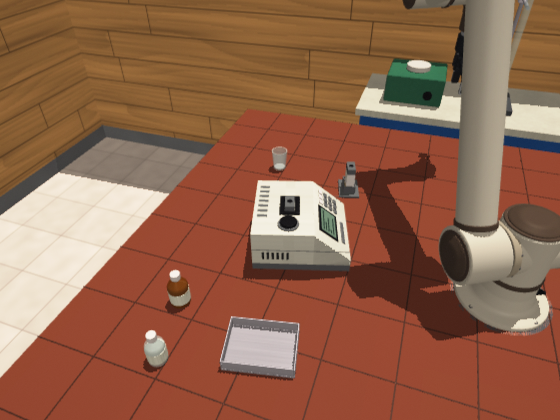

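```bash
cat > h.py <<'E'
from bench import arm,get_image,models
import cv2,numpy as np
from scipy.spatial.transform import Rotation as R
def cam(d,st=None):
    K=np.array(d["K"])
    if "rvec" in d:
        M=cv2.Rodrigues(np.array(d["rvec"],float).reshape(3))[0]; t=np.ravel(d["tvec"])
        return K,M,t
    T=np.array(d["T_tool_cam"]); Rw=R.from_quat(st["ee_rot"]).as_matrix()
    Rc=Rw@T[:3,:3]; c=Rw@T[:3,3]+st["position"]
    return K,Rc.T,-Rc.T@c
def onz(c,uv,z):
    K,M,t=c; C=-M.T@t; d=M.T@np.linalg.inv(K)@np.array([uv[0],uv[1],1.]); return C+d*(z-C[2])/d[2]
def proj(c,P):
    K,M,t=c; q=(M@np.atleast_2d(P).T).T+t; q=q@K.T; return q[:,:2]/q[:,2:]
def grab(n,name):
    st=arm.read_state(); d=get_image(n); cv2.imwrite(f"pics/{name}.png",d["img"][:,:,::-1]); return d,cam(d,st)
E
python3 - <<'E'
from h import *
for n in("scene","side"):
    d,c=grab(n,n+"1")
    for q,z in(("spent_center",140),("fresh_center",60),("cradle_in",15),("tray_in",15),("amber_bottle",45),("clear_bottle",40),("beaker",30)):
        for r in models.cut_out(n,q)[:1]:
            m=r["mask"];ys,xs=np.nonzero(m); print(n,q,round(r["conf"],2),onz(c,(xs.mean(),ys.mean()),z).round())
    im=d["img"]; x0,y0,x1,y1=(180,160,330,290) if n=="scene" else (240,170,360,280)
    cv2.imwrite(f"pics/{n}1c.png",cv2.resize(im[y0:y1,x0:x1,::-1],None,fx=5,fy=5,interpolation=cv2.INTER_CUBIC)[:600])
E
```

```text
scene spent_center 0.8 [525. -18. 140.]
scene fresh_center 0.91 [ 421. -305.   60.]
scene cradle_in 0.85 [ 436. -312.   15.]
scene tray_in 0.81 [471. 320.  15.]
scene amber_bottle 0.77 [700. 256.  45.]
scene clear_bottle 0.78 [667. 406.  40.]
scene beaker 0.89 [ 661. -356.   30.]
side spent_center 0.5 [516.  -3. 140.]
side fresh_center 0.82 [ 419. -292.   60.]
side cradle_in 0.52 [ 417. -275.   15.]
side tray_in 0.34 [ 678. -384.   15.]
side amber_bottle 0.64 [693. 269.  45.]
side clear_bottle 0.55 [662. 415.  40.]
side beaker 0.85 [ 668. -358.   30.]
```

```bash
python3 - <<'E'
from h import *
st=arm.read_state(); print(R.from_quat(st["ee_rot"]).as_matrix().round(3), st["position"].round(1),st["clock"])
d,c=grab("wrist","w0"); print(np.array(d["T_tool_cam"]).round(3),d["K"])
Rw=R.from_quat(st["ee_rot"]).as_matrix()
print(Rw.T@(np.array([425,-295,330])-st["position"]))
E
```

```text
[[-0.    -0.259  0.966]
 [-0.     0.966  0.259]
 [-1.    -0.    -0.   ]] [ 161.8 -603.7  231.3] 1.7
[[-2.00000e-03 -3.05000e-01  9.52000e-01 -1.42343e+02]
 [ 1.00000e+00 -0.00000e+00  2.00000e-03  3.88000e-01]
 [-0.00000e+00  9.52000e-01  3.05000e-01 -7.63690e+01]
 [ 0.00000e+00  0.00000e+00  0.00000e+00  1.00000e+00]] [[307.96079021   0.         280.45421336]
 [  0.         307.96079021 208.36645622]
 [  0.           0.           1.        ]]
[-98.67891544 230.03176545 334.15690513]
```

View pics/scene1c.png

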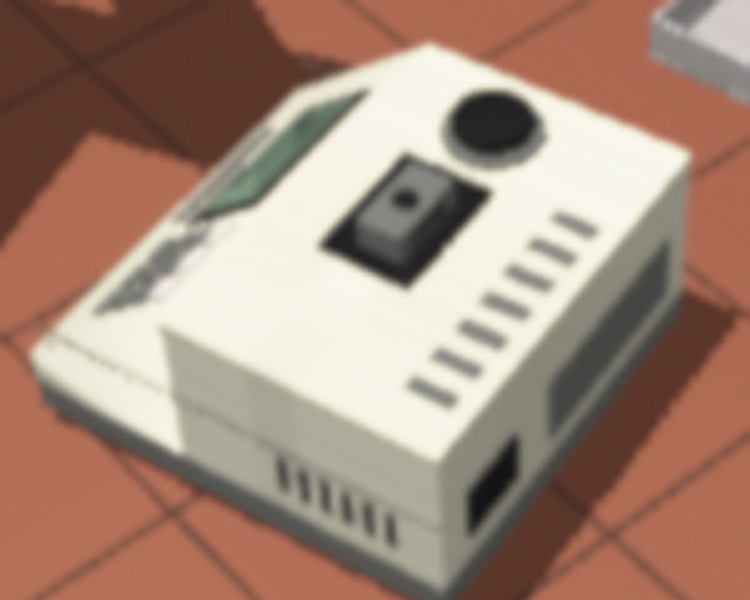

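View pics/side1c.png

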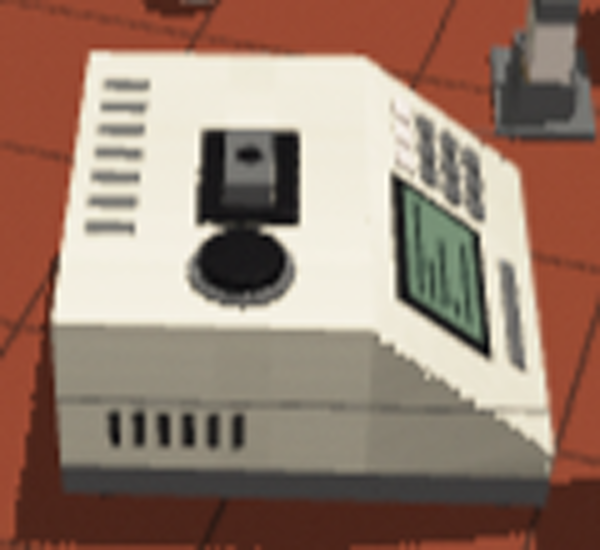

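View pics/w0.png

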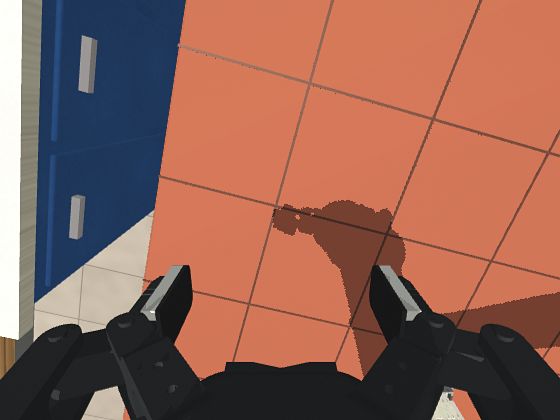

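```bash
python3 - <<'E'
from h import *
for n,o,pts in(("scene",(180,160),[(410,153),(492,190),(407,288),(320,243)]),("side",(240,170),[(202,130),(299,130),(298,223),(198,223)])):
    d,c=grab(n,n+"2")
    P=np.array([onz(c,(p[0]/5+o[0],p[1]/5+o[1]),128) for p in pts]);print(n,P.round(1).tolist(),P.mean(0))
    for i in range(4): 
        v=P[(i+1)%4]-P[i]; print(np.hypot(*v[:2]),np.degrees(np.arctan2(v[1],v[0])))
    im=d["img"]
    x0,y0,x1,y1=(100,230,200,310) if n=="scene" else (310,140,390,210)
    cv2.imwrite(f"pics/{n}2c.png",cv2.resize(im[y0:y1,x0:x1,::-1],None,fx=6,fy=6,interpolation=cv2.INTER_CUBIC))
    x0,y0,x1,y1=(300,135,390,205) if n=="scene" else (205,300,315,395)
    cv2.imwrite(f"pics/{n}2t.png",cv2.resize(im[y0:y1,x0:x1,::-1],None,fx=6,fy=6,interpolation=cv2.INTER_CUBIC))
E
```

```text
scene [[486.4, 16.8, 128.0], [531.4, 29.9, 128.0], [553.7, -40.0, 128.0], [505.2, -52.3, 128.0]] [519.16091761 -11.38122379 128.        ]
46.950672179349134 16.252274223822642
73.36037573902595 -72.32037112090077
50.0742457864107 -165.77135980869664
71.58058263977969 105.23968642033485
side [[552.8, -38.4, 128.0], [505.4, -54.3, 128.0], [483.8, 18.1, 128.0], [530.0, 33.7, 128.0]] [518.00451467 -10.20065638 128.        ]
50.03183330248959 -161.49239497278353
75.54949124811465 106.60667025107942
48.77708626420203 18.64512238843407
75.63533547388057 -72.44025644055182
```

Request:
{"fn": "arm_command", "kwargs": {"rows": [{"dx": -0.06, "dy": 0.04, "dz": 0.04, "wx": -8}, {"dx": -0.1, "dy": 0.08, "dz": 0.08, "wx": -16}, {"dx": -0.1, "dy": 0.11, "dz": 0.12, "wx": -24}, {"dx": -0.1, "dy": 0.14, "dz": 0.16, "wx": -32}, {"dx": -0.1, "dy": 0.17, "dz": 0.2, "wx": -40}, {"dx": -0.1, "dy": 0.19, "dz": 0.24, "wx": -48}, {"dx": -0.1, "dy": 0.21, "dz": 0.28, "wx": -56}, {"dx": -0.1, "dy": 0.23, "dz": 0.32, "wx": -64}]}}

```text
validation failed for argument at $.ro...
```

Request:
{"fn": "arm_command", "kwargs": {"rows": [{"dx": -0.06, "dy": 0.04, "dz": 0.04, "wx": -8, "wy": 0, "wz": 0, "gripper": -1}, {"dx": -0.1, "dy": 0.08, "dz": 0.08, "wx": -16, "wy": 0, "wz": 0, "gripper": -1}, {"dx": -0.1, "dy": 0.11, "dz": 0.12, "wx": -24, "wy": 0, "wz": 0, "gripper": -1}, {"dx": -0.1, "dy": 0.14, "dz": 0.16, "wx": -32, "wy": 0, "wz": 0, "gripper": -1}, {"dx": -0.1, "dy": 0.17, "dz": 0.2, "wx": -40, "wy": 0, "wz": 0, "gripper": -1}, {"dx": -0.1, "dy": 0.19, "dz": 0.24, "wx": -48, "wy": 0, "wz": 0, "gripper": -1}, {"dx": -0.1, "dy": 0.21, "dz": 0.28, "wx": -56, "wy": 0, "wz": 0, "gripper": -1}, {"dx": -0.1, "dy": 0.23, "dz": 0.32, "wx": -64, "wy": 0, "wz": 0, "gripper": -1}]}}

```text
clock: 2.65
position: [392.3, -315.3, 331.9]
ee_rot: [-0.452, 0.544, 0.451, 0.545]
contact_force: [0.6, -0.8, -0.1]
gripper_width: 85.5
```

View pics/scene2c.png

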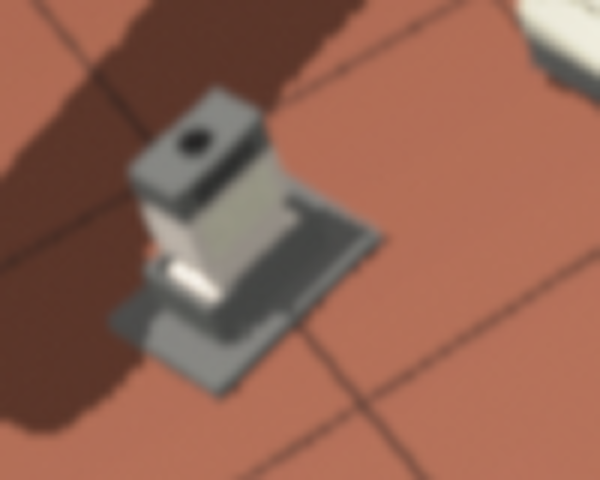

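View pics/scene2t.png

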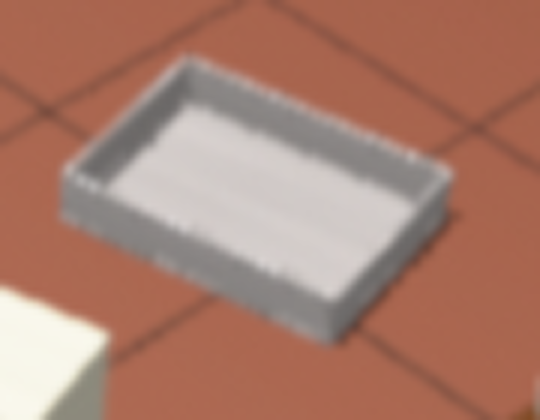

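View pics/side2t.png

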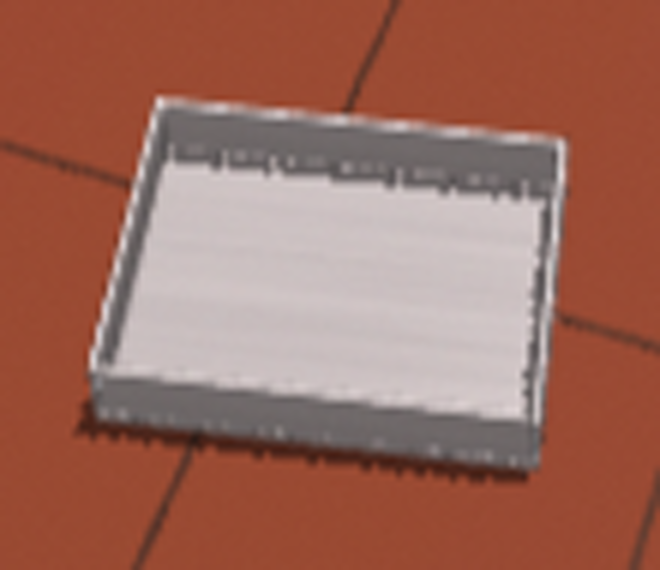

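```bash
python3 - <<'E'
from h import *
for n,o,pts in(("scene",(300,135),[(190,57),(452,172),(333,300),(68,172)]),("side",(205,300),[(158,100),(566,140),(540,422),(95,375)])):
    d=get_image(n);c=cam(d)
    P=np.array([onz(c,(p[0]/6+o[0],p[1]/6+o[1]),30) for p in pts]);print(n,P.round(1).tolist(),P.mean(0))
    for i in range(4): 
        v=P[(i+1)%4]-P[i]; print(np.hypot(*v[:2]),np.degrees(np.arctan2(v[1],v[0])))
grab("wrist","w1")
for r in models.cut_out("wrist","fresh_center"):print(r["conf"],r["extent"])
E
```

```text
scene [[389.5, 358.8, 30.0], [533.4, 390.0, 30.0], [556.6, 282.8, 30.0], [412.7, 253.7, 30.0]] [473.06454769 321.32008298  30.        ]
147.2079737759699 12.254046980471228
109.71094436178866 -77.7755433067141
146.80785696594808 -168.5579798998314
107.63095482061966 102.44473021054154
side [[554.7, 284.3, 30.0], [410.5, 252.3, 30.0], [386.6, 358.7, 30.0], [529.2, 391.2, 30.0]] [470.25272101 321.63133822  30.        ]
147.759600717772 -167.4917897031552
108.95400869581327 102.63392261537983
146.2118046223201 12.849425413468882
109.83905777598964 -76.55831370568177
```

View pics/w1.png

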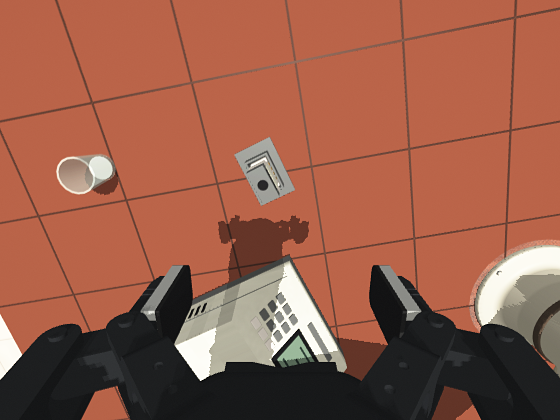

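```bash
python3 - <<'E'
from h import *
im=cv2.imread("pics/w1.png"); cv2.imwrite("pics/w1c.png",cv2.resize(im[125:215,215:315],None,fx=6,fy=6,interpolation=cv2.INTER_CUBIC))
im=cv2.imread("pics/w1.png")
d=get_image("wrist");st=arm.read_state();c=cam(d,st)
P=np.array([onz(c,p,6) for p in[(270,137),(294,190),(261,206),(235,153)]]);print(P,P.mean(0));print(onz(c,(263,186),88),st["position"])
E
```

```text
[[ 400.46593986 -357.17613574    6.        ]
 [ 379.86513782 -270.60385706    6.        ]
 [ 436.04152759 -254.78640191    6.        ]
 [ 456.98420237 -344.12419311    6.        ]] [ 418.33920191 -306.67264696    6.        ]
[ 417.70202148 -304.81735048   88.        ] [ 391.36247836 -316.89313139  331.12700785]
```

View pics/w1c.png

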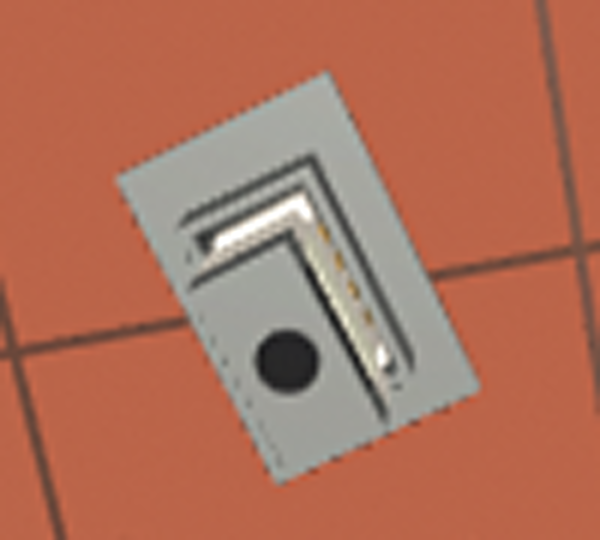

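```bash
cat >> h.py <<'E'
def move(target,yaw_deg,tilt_fix=True):
    """shift and rotvec in tool axes to have TCP at target, pointing down, tool y at yaw"""
    st=arm.read_state(); Rw=R.from_quat(st["ee_rot"]); a=np.radians(yaw_deg)
    X=np.array([0,0,-1.]);Y=np.array([np.cos(a),np.sin(a),0]);Z=np.cross(X,Y)
    Rt=R.from_matrix(np.c_[X,Y,Z])
    s=Rw.inv().apply(np.array(target)-st["position"]); w=(Rw.inv()*Rt).as_rotvec(degrees=True)
    print("d",(s/1000).round(4),"w",w.round(2),"pos",st["position"].round(1),"F",st["contact_force"].round(1),"g",st["gripper_width"].round(1),"t",st["clock"]);return s,w
E
python3 - <<'E'
from h import *
move([518,-11,310],196.7)
E
```

```text
Traceback (most recent call last):
  File "h.py", line 24, in move
    print("d",(s/1000).round(4),"w",w.round(2),"pos",st["position"].round(1),"F",st["contact_force"].round(1),"g",st["gripper_width"].round(1),"t",st["clock"]);return s,w
                                                                                                                  ^^^^^^^^^^^^^^^^^^^^^^^^^
AttributeError: 'float' object has no attribute 'round'
```

```bash
sed -i 's/st\["gripper_width"\].round(1)/round(st["gripper_width"],1)/' h.py
python3 - <<'E'
from h import *
move([518,-11,310],196.7)
E
```

```text
d [ 0.0211 -0.066   0.3244] w [-2.769e+01 -0.000e+00 -1.000e-02] pos [ 391.4 -316.9  331.1] F [-0.3 -0.2 -0.7] g 85.6 t 2.9
```

Request:
{"fn": "arm_command", "kwargs": {"rows": [{"dx": 0.0, "dy": -0.009, "dz": 0.045, "wx": -4, "wy": 0, "wz": 0, "gripper": -1}, {"dx": 0.005, "dy": -0.018, "dz": 0.09, "wx": -8, "wy": 0, "wz": 0, "gripper": -1}, {"dx": 0.01, "dy": -0.027, "dz": 0.135, "wx": -12, "wy": 0, "wz": 0, "gripper": -1}, {"dx": 0.015, "dy": -0.036, "dz": 0.18, "wx": -16, "wy": 0, "wz": 0, "gripper": -1}, {"dx": 0.02, "dy": -0.046, "dz": 0.225, "wx": -20, "wy": 0, "wz": 0, "gripper": -1}, {"dx": 0.021, "dy": -0.055, "dz": 0.27, "wx": -24, "wy": 0, "wz": 0, "gripper": -1}, {"dx": 0.021, "dy": -0.066, "dz": 0.31, "wx": -27.7, "wy": 0, "wz": 0, "gripper": -1}, {"dx": 0.021, "dy": -0.066, "dz": 0.324, "wx": -27.7, "wy": 0, "wz": 0, "gripper": -1}]}}

```text
clock: 3.7
position: [519.0, -10.3, 309.6]
ee_rot: [-0.567, 0.422, 0.568, 0.422]
contact_force: [-0.3, -0.4, -0.8]
gripper_width: 85.5
```

```bash
python3 - <<'E'
from h import *
d,c=grab("wrist","w2"); st=arm.read_state();print(st["position"],st["joint_vel"].round(3))
im=d["img"][:,:,::-1]
cv2.imwrite("pics/w2c.png",cv2.resize(im[120:270,200:360],None,fx=5,fy=5,interpolation=cv2.INTER_CUBIC)[:600])
E
```

```text
[518.72497676  -9.94931997 309.57389678] [-0.046 -0.022 -0.023  0.007 -0.011  0.046]
```

View pics/w2.png

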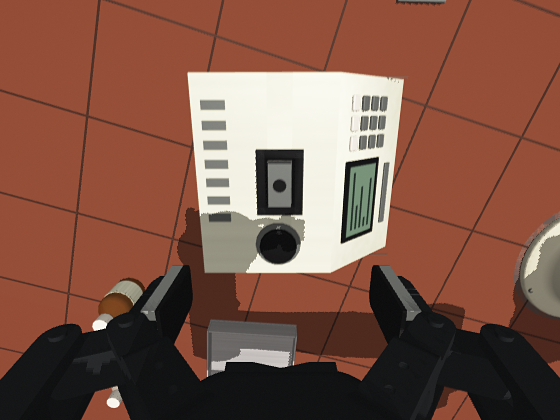

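View pics/w2c.png

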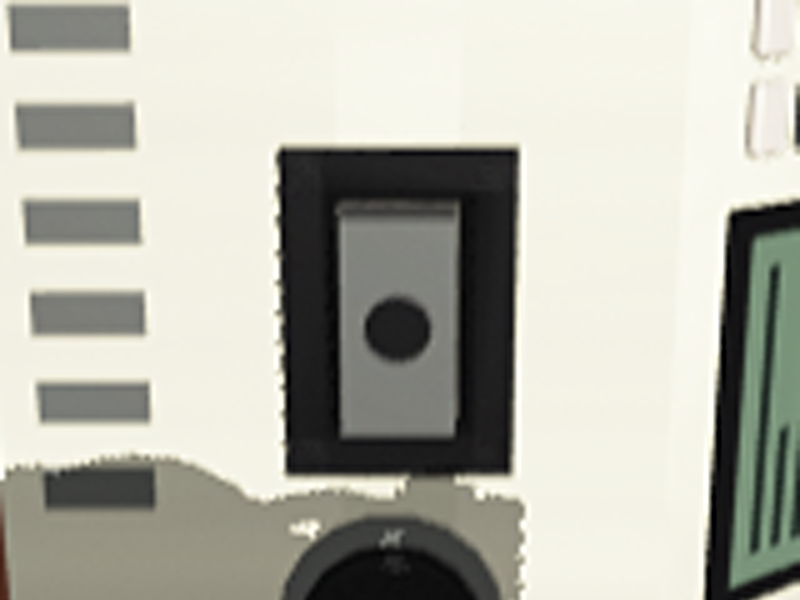

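```bash
cat >> h.py <<'E'
def quad(c,pts,z,f=1,o=(0,0)):
    P=np.array([onz(c,(p[0]/f+o[0],p[1]/f+o[1]),z) for p in pts])
    print("ctr",P.mean(0).round(1)); 
    for i in range(4):
        v=P[(i+1)%4]-P[i]; print("  len %.1f ang %.1f"%(np.hypot(*v[:2]),np.degrees(np.arctan2(v[1],v[0]))))
E
python3 - <<'E'
from h import *
d,c=grab("wrist","w3"); st=arm.read_state();print(st["position"])
im=d["img"][:,:,::-1]
cv2.imwrite("pics/w3c.png",cv2.resize(im[120:270,200:360],None,fx=5,fy=5,interpolation=cv2.INTER_CUBIC)[:600])
a=cv2.imread("pics/w2.png").astype(int)-cv2.imread("pics/w3.png"); print(abs(a).mean())
quad(c,[(279,149),(519,149),(513,473),(286,473)],130,5,(200,120))
quad(c,[(338,213),(462,213),(457,438),(341,438)],140,5,(200,120))
E
```

```text
[518.03007217 -11.35099335 309.69611765]
2.8755810657596372
ctr [521.6 -11.5 130. ]
  len 49.7 ang -163.3
  len 70.9 ang 107.0
  len 50.2 ang 16.7
  len 70.9 ang -73.4
ctr [521.5 -11.3 140. ]
  len 25.2 ang -163.3
  len 48.0 ang 106.1
  len 24.7 ang 16.7
  len 48.0 ang -73.3
```

```bash
python3 - <<'E'
from h import *
d,c=grab("wrist","w4"); st=arm.read_state();print(st["position"],st["ee_rot"])
im=d["img"]; g=im.max(2)
m=(g<75).astype(np.uint8); m[:, :245]=0;m[:,315:]=0;m[:140]=0;m[217:]=0
cn=max(cv2.findContours(m,0,2)[0],key=cv2.contourArea); h=cv2.convexHull(cn); q=cv2.approxPolyDP(h,4,True)[:,0];print(q.tolist())
m2=np.zeros_like(m);cv2.fillPoly(m2,[h],1)
M=cv2.moments(m2);uv=(M["m10"]/M["m00"],M["m01"]/M["m00"]);print(uv,onz(c,uv,130))
t=((g>90)&(m2>0)).astype(np.uint8);t=cv2.erode(t,np.ones((2,2)));k=max(cv2.findContours(t,0,2)[0],key=cv2.contourArea);print(cv2.boundingRect(k));
uv=np.array(cv2.boundingRect(k));print(onz(c,(uv[0]+(uv[2]-1)/2,uv[1]+(uv[3]-1)/2),140))
move([521,-11.3,160],196.7)
E
```

```text
[517.63988227 -12.30958948 309.90102912] [-0.56681788  0.4228284   0.56722134  0.42212982]
[[301, 149], [300, 213], [257, 214], [255, 149]]
(278.280684754522, 181.06040051679585) [523.1354765  -14.73668073 130.        ]
(268, 164, 23, 43)
[521.81547996 -13.13328016 140.        ]
d [ 0.1499 -0.0037  0.    ] w [-0.08 -0.01 -0.06] pos [517.6 -12.3 309.9] F [-0.5 -0.7 -0.1] g 85.7 t 3.85
```

Request:
{"fn": "arm_command", "kwargs": {"rows": [{"dx": 0.03, "dy": -0.001, "dz": 0, "wx": 0, "wy": 0, "wz": 0, "gripper": 1}, {"dx": 0.07, "dy": -0.002, "dz": 0, "wx": 0, "wy": 0, "wz": 0, "gripper": 1}, {"dx": 0.1, "dy": -0.0025, "dz": 0, "wx": 0, "wy": 0, "wz": 0, "gripper": 1}, {"dx": 0.12, "dy": -0.0025, "dz": 0, "wx": 0, "wy": 0, "wz": 0, "gripper": 1}, {"dx": 0.135, "dy": -0.0025, "dz": 0, "wx": 0, "wy": 0, "wz": 0, "gripper": 1}, {"dx": 0.145, "dy": -0.0025, "dz": 0, "wx": 0, "wy": 0, "wz": 0, "gripper": 1}, {"dx": 0.15, "dy": -0.0025, "dz": 0, "wx": 0, "wy": 0, "wz": 0, "gripper": 1}, {"dx": 0.15, "dy": -0.0025, "dz": 0, "wx": 0, "wy": 0, "wz": 0, "gripper": 1}]}}

```text
clock: 4.65
position: [519.6, -12.6, 159.8]
ee_rot: [-0.566, 0.423, 0.567, 0.422]
contact_force: [-0.7, -0.1, -0.5]
gripper_width: -0.1
```

```bash
python3 - <<'E'
from h import *
d,c=grab("wrist","w5"); move([520,-11.5,155],196.7)
E
```

```text
d [ 0.0055 -0.0001  0.0008] w [-0.13 -0.02 -0.01] pos [520.1 -12.3 160.5] F [-0.4  0.6  0. ] g -0.2 t 4.7
```

View pics/w5.png

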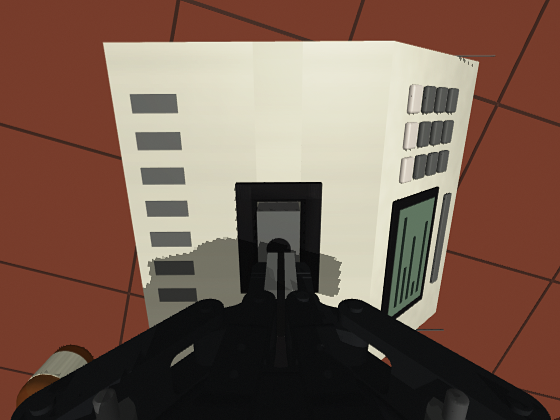

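Request:
{"fn": "arm_command", "kwargs": {"rows": [{"dx": 0.006, "dy": 0, "dz": 0, "wx": 0, "wy": 0, "wz": 0, "gripper": 1}, {"dx": 0.012, "dy": 0, "dz": 0, "wx": 0, "wy": 0, "wz": 0, "gripper": 1}, {"dx": 0.016, "dy": 0, "dz": 0, "wx": 0, "wy": 0, "wz": 0, "gripper": 1}, {"dx": 0.018, "dy": 0, "dz": 0, "wx": 0, "wy": 0, "wz": 0, "gripper": 1}, {"dx": 0.019, "dy": 0, "dz": 0, "wx": 0, "wy": 0, "wz": 0, "gripper": 1}, {"dx": 0.02, "dy": 0, "dz": 0, "wx": 0, "wy": 0, "wz": 0, "gripper": 1}, {"dx": 0.021, "dy": 0, "dz": 0, "wx": 0, "wy": 0, "wz": 0, "gripper": 1}, {"dx": 0.021, "dy": 0, "dz": 0, "wx": 0, "wy": 0, "wz": 0, "gripper": 1}]}}

```text
clock: 5.5
position: [520.8, -12.1, 140.5]
ee_rot: [0.568, -0.422, -0.566, -0.423]
contact_force: [-1.2, 0.1, 4.1]
gripper_width: 0.1
```

Request:
{"fn": "arm_command", "kwargs": {"rows": [{"dx": 0.001, "dy": 0, "dz": 0, "wx": 0, "wy": 0, "wz": 0, "gripper": 1}, {"dx": 0.0017, "dy": 0, "dz": 0, "wx": 0, "wy": 0, "wz": 0, "gripper": 1}, {"dx": 0.0024, "dy": 0, "dz": 0, "wx": 0, "wy": 0, "wz": 0, "gripper": 1}, {"dx": 0.003, "dy": 0, "dz": 0, "wx": 0, "wy": 0, "wz": 0, "gripper": 1}, {"dx": 0.0035, "dy": 0, "dz": 0, "wx": 0, "wy": 0, "wz": 0, "gripper": 1}, {"dx": 0.0038, "dy": 0, "dz": 0, "wx": 0, "wy": 0, "wz": 0, "gripper": 1}, {"dx": 0.004, "dy": 0, "dz": 0, "wx": 0, "wy": 0, "wz": 0, "gripper": 1}, {"dx": 0.004, "dy": 0, "dz": 0, "wx": 0, "wy": 0, "wz": 0, "gripper": 1}]}}

```text
clock: 6.3
position: [521.2, -12.1, 137.7]
ee_rot: [0.568, -0.422, -0.566, -0.423]
contact_force: [-2.2, -0.8, 6.7]
gripper_width: 0.3
```

Request:
{"fn": "arm_command", "kwargs": {"rows": [{"dx": 0.0005, "dy": 0, "dz": 0, "wx": 0, "wy": 0, "wz": 0, "gripper": 1}, {"dx": 0.001, "dy": 0, "dz": 0, "wx": 0, "wy": 0, "wz": 0, "gripper": 1}, {"dx": 0.0014, "dy": 0, "dz": 0, "wx": 0, "wy": 0, "wz": 0, "gripper": 1}, {"dx": 0.0018, "dy": 0, "dz": 0, "wx": 0, "wy": 0, "wz": 0, "gripper": 1}, {"dx": 0.002, "dy": 0, "dz": 0, "wx": 0, "wy": 0, "wz": 0, "gripper": 1}, {"dx": 0.0022, "dy": 0, "dz": 0, "wx": 0, "wy": 0, "wz": 0, "gripper": 1}, {"dx": 0.0022, "dy": 0, "dz": 0, "wx": 0, "wy": 0, "wz": 0, "gripper": 1}, {"dx": 0.0022, "dy": 0, "dz": 0, "wx": 0, "wy": 0, "wz": 0, "gripper": 1}]}}

```text
clock: 7.1
position: [521.2, -12.2, 136.7]
ee_rot: [0.568, -0.422, -0.566, -0.423]
contact_force: [-3.2, 0.8, 8.3]
gripper_width: 0.0
```

```bash
python3 - <<'E'
from h import *
for i in range(3):
  get_image("wrist"); s=arm.read_state();print(s["position"].round(2),s["contact_force"].round(1))
E
```

```text
[521.18 -12.19 136.69] [-2.6  1.1  7.5]
[521.19 -12.21 136.72] [-3.3  0.1  7.4]
[521.19 -12.18 136.72] [-3.2  1.1  7.6]
```

Request:
{"fn": "arm_command", "kwargs": {"rows": [{"dx": 0.0015, "dy": 0, "dz": 0, "wx": 0, "wy": 0, "wz": 0, "gripper": 1}, {"dx": 0.0018, "dy": 0, "dz": 0, "wx": 0, "wy": 0, "wz": 0, "gripper": 1}, {"dx": 0.0021, "dy": 0, "dz": 0, "wx": 0, "wy": 0, "wz": 0, "gripper": 1}, {"dx": 0.0023, "dy": 0, "dz": 0, "wx": 0, "wy": 0, "wz": 0, "gripper": 1}, {"dx": 0.0025, "dy": 0, "dz": 0, "wx": 0, "wy": 0, "wz": 0, "gripper": 1}, {"dx": 0.0025, "dy": 0, "dz": 0, "wx": 0, "wy": 0, "wz": 0, "gripper": 1}, {"dx": 0.0025, "dy": 0, "dz": 0, "wx": 0, "wy": 0, "wz": 0, "gripper": 1}, {"dx": 0.0025, "dy": 0, "dz": 0, "wx": 0, "wy": 0, "wz": 0, "gripper": 1}]}}

```text
clock: 8.05
position: [521.2, -12.2, 135.4]
ee_rot: [0.569, -0.422, -0.566, -0.423]
contact_force: [-2.3, 1.0, 6.7]
gripper_width: 0.1
```

Request:
{"fn": "arm_command", "kwargs": {"rows": [{"dx": 0.0015, "dy": 0, "dz": 0, "wx": 0, "wy": 0, "wz": 0, "gripper": 1}, {"dx": 0.0017, "dy": 0, "dz": 0, "wx": 0, "wy": 0, "wz": 0, "gripper": 1}, {"dx": 0.0019, "dy": 0, "dz": 0, "wx": 0, "wy": 0, "wz": 0, "gripper": 1}, {"dx": 0.0021, "dy": 0, "dz": 0, "wx": 0, "wy": 0, "wz": 0, "gripper": 1}, {"dx": 0.0023, "dy": 0, "dz": 0, "wx": 0, "wy": 0, "wz": 0, "gripper": 1}, {"dx": 0.0023, "dy": 0, "dz": 0, "wx": 0, "wy": 0, "wz": 0, "gripper": 1}, {"dx": 0.0023, "dy": 0, "dz": 0, "wx": 0, "wy": 0, "wz": 0, "gripper": 1}, {"dx": 0.0023, "dy": 0, "dz": 0, "wx": 0, "wy": 0, "wz": 0, "gripper": 1}]}}

```text
clock: 8.85
position: [521.2, -12.3, 135.1]
ee_rot: [0.569, -0.421, -0.566, -0.423]
contact_force: [-4.9, 0.8, 12.4]
gripper_width: 0.3
```

Request:
{"fn": "arm_command", "kwargs": {"rows": [{"dx": -0.004, "dy": 0, "dz": 0, "wx": 0, "wy": 0, "wz": 0, "gripper": 1}, {"dx": -0.008, "dy": 0, "dz": 0, "wx": 0, "wy": 0, "wz": 0, "gripper": 1}, {"dx": -0.014, "dy": 0, "dz": 0, "wx": 0, "wy": 0, "wz": 0, "gripper": 1}, {"dx": -0.02, "dy": 0, "dz": 0, "wx": 0, "wy": 0, "wz": 0, "gripper": 1}, {"dx": -0.028, "dy": 0, "dz": 0, "wx": 0, "wy": 0, "wz": 0, "gripper": 1}, {"dx": -0.04, "dy": 0, "dz": 0, "wx": 0, "wy": 0, "wz": 0, "gripper": 1}, {"dx": -0.055, "dy": 0, "dz": 0, "wx": 0, "wy": 0, "wz": 0, "gripper": -1}, {"dx": -0.06, "dy": 0, "dz": 0, "wx": 0, "wy": 0, "wz": 0, "gripper": -1}]}}

```text
clock: 9.65
position: [521.9, -12.1, 197.1]
ee_rot: [0.57, -0.42, -0.565, -0.423]
contact_force: [-0.5, 0.5, 1.1]
gripper_width: 28.2
```

```bash
python3 - <<'E'
from h import *
get_image("side")
d,c=grab("wrist","w6"); move([520,-11.5,155],196.7)
E
```

```text
d [0.0411 0.0015 0.0011] w [ 0.02 -0.16  0.36] pos [521.4 -12.1 196.1] F [-0.2  0.3  0. ] g 43.3 t 9.75
```

View pics/w6.png

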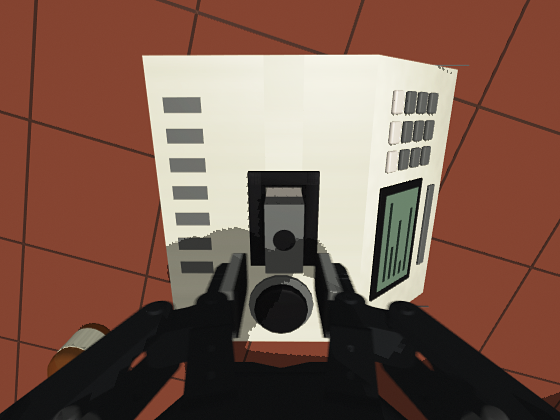

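Request:
{"fn": "arm_command", "kwargs": {"rows": [{"dx": 0.005, "dy": 0.0015, "dz": 0.001, "wx": 0, "wy": -0.16, "wz": 0.36, "gripper": -1}, {"dx": 0.01, "dy": 0.0015, "dz": 0.001, "wx": 0, "wy": -0.16, "wz": 0.36, "gripper": -1}, {"dx": 0.02, "dy": 0.0015, "dz": 0.001, "wx": 0, "wy": -0.16, "wz": 0.36, "gripper": -1}, {"dx": 0.03, "dy": 0.0015, "dz": 0.001, "wx": 0, "wy": -0.16, "wz": 0.36, "gripper": -1}, {"dx": 0.04, "dy": 0.0015, "dz": 0.001, "wx": 0, "wy": -0.16, "wz": 0.36, "gripper": -1}, {"dx": 0.05, "dy": 0.0015, "dz": 0.001, "wx": 0, "wy": -0.16, "wz": 0.36, "gripper": -1}, {"dx": 0.056, "dy": 0.0015, "dz": 0.001, "wx": 0, "wy": -0.16, "wz": 0.36, "gripper": -1}, {"dx": 0.058, "dy": 0.0015, "dz": 0.001, "wx": 0, "wy": -0.16, "wz": 0.36, "gripper": -1}]}}

```text
clock: 10.55
position: [519.7, -11.7, 137.0]
ee_rot: [-0.567, 0.422, 0.568, 0.422]
contact_force: [0.9, 0.7, -0.1]
gripper_width: 85.2
```

```bash
python3 - <<'E'
from h import *
d,c=grab("wrist","w7"); move([519.7,-11.8,138],196.7)
E
```

```text
d [-0.0008  0.0002 -0.0001] w [ 0.02 -0.   -0.07] pos [519.8 -11.7 137.2] F [-0.6  0.4 -0.9] g 85.5 t 10.6
```

View pics/w7.png

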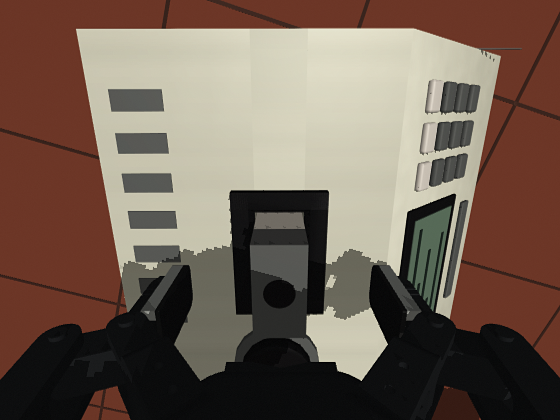

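Request:
{"fn": "arm_command", "kwargs": {"rows": [{"dx": 0, "dy": 0, "dz": 0, "wx": 0, "wy": 0, "wz": 0, "gripper": 0.1}, {"dx": 0, "dy": 0, "dz": 0, "wx": 0, "wy": 0, "wz": 0, "gripper": 0.2}, {"dx": 0, "dy": 0, "dz": 0, "wx": 0, "wy": 0, "wz": 0, "gripper": 0.3}, {"dx": 0, "dy": 0, "dz": 0, "wx": 0, "wy": 0, "wz": 0, "gripper": 0.34}, {"dx": 0, "dy": 0, "dz": 0, "wx": 0, "wy": 0, "wz": 0, "gripper": 0.34}, {"dx": 0, "dy": 0, "dz": 0, "wx": 0, "wy": 0, "wz": 0, "gripper": 0.34}, {"dx": 0, "dy": 0, "dz": 0, "wx": 0, "wy": 0, "wz": 0, "gripper": 0.34}, {"dx": 0, "dy": 0, "dz": 0, "wx": 0, "wy": 0, "wz": 0, "gripper": 0.34}]}}

```text
clock: 11.4
position: [519.8, -11.7, 137.3]
ee_rot: [-0.567, 0.422, 0.568, 0.422]
contact_force: [0.1, -0.1, -0.4]
gripper_width: 28.2
```

```bash
python3 - <<'E'
from h import *
d,c=grab("wrist","w8"); move([519.7,-11.8,138],196.7)
cv2.imwrite("pics/w8c.png",cv2.resize(d["img"][210:360,180:380,::-1],None,fx=4,fy=4,interpolation=cv2.INTER_CUBIC))
E
```

```text
d [-0.0007  0.0002 -0.    ] w [ 0.02 -0.01 -0.07] pos [519.8 -11.7 137.3] F [-0.6 -0.2 -0.7] g 28.2 t 11.45
```

View pics/w8c.png

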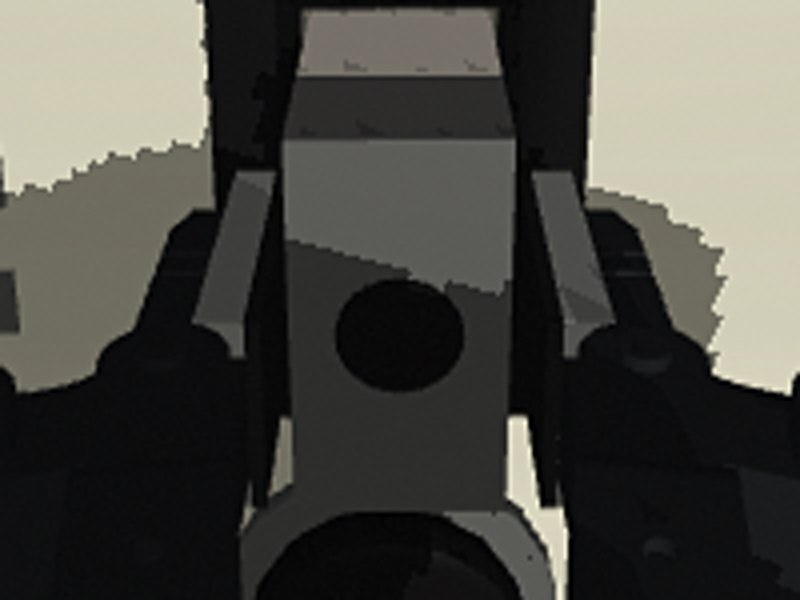

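Request:
{"fn": "arm_command", "kwargs": {"rows": [{"dx": 0, "dy": -0.0003, "dz": 0, "wx": 0, "wy": 0, "wz": 0, "gripper": 0.36}, {"dx": 0, "dy": -0.0003, "dz": 0, "wx": 0, "wy": 0, "wz": 0, "gripper": 0.38}, {"dx": 0, "dy": -0.0003, "dz": 0, "wx": 0, "wy": 0, "wz": 0, "gripper": 0.4}, {"dx": 0, "dy": -0.0003, "dz": 0, "wx": 0, "wy": 0, "wz": 0, "gripper": 0.42}, {"dx": 0, "dy": -0.0003, "dz": 0, "wx": 0, "wy": 0, "wz": 0, "gripper": 0.44}, {"dx": 0, "dy": -0.0003, "dz": 0, "wx": 0, "wy": 0, "wz": 0, "gripper": 0.46}, {"dx": 0, "dy": -0.0003, "dz": 0, "wx": 0, "wy": 0, "wz": 0, "gripper": 1}, {"dx": 0, "dy": -0.0003, "dz": 0, "wx": 0, "wy": 0, "wz": 0, "gripper": 1}]}}

```text
clock: 12.25
position: [520.2, -11.6, 137.4]
ee_rot: [-0.567, 0.422, 0.568, 0.422]
contact_force: [-0.3, 0.7, 0.5]
gripper_width: 23.2
```

Request:
{"fn": "arm_command", "kwargs": {"rows": [{"dx": -0.005, "dy": 0, "dz": 0, "wx": 0, "wy": 0, "wz": 0, "gripper": 1}, {"dx": -0.015, "dy": 0, "dz": 0, "wx": 0, "wy": 0, "wz": 0, "gripper": 1}, {"dx": -0.03, "dy": 0, "dz": 0, "wx": 0, "wy": 0, "wz": 0, "gripper": 1}, {"dx": -0.05, "dy": 0, "dz": 0, "wx": 0, "wy": 0, "wz": 0, "gripper": 1}, {"dx": -0.07, "dy": 0, "dz": 0, "wx": 0, "wy": 0, "wz": 0, "gripper": 1}, {"dx": -0.09, "dy": 0, "dz": 0, "wx": 0, "wy": 0, "wz": 0, "gripper": 1}, {"dx": -0.1, "dy": 0, "dz": 0, "wx": 0, "wy": 0, "wz": 0, "gripper": 1}, {"dx": -0.1, "dy": 0, "dz": 0, "wx": 0, "wy": 0, "wz": 0, "gripper": 1}]}}

```text
clock: 13.05
position: [521.0, -11.4, 239.2]
ee_rot: [0.568, -0.421, -0.567, -0.423]
contact_force: [-0.1, 0.0, -1.8]
gripper_width: 23.3
```

```bash
python3 - <<'E'
from h import *
grab("side","s3");move([471.5,321.5,150],192.5)
E
```

```text
d [ 0.0878 -0.0491  0.3329] w [ 4.21  0.01 -0.01] pos [520.2 -11.5 237.7] F [-0.1 -0.1 -2.3] g 23.1 t 13.1
```

View pics/s3.png

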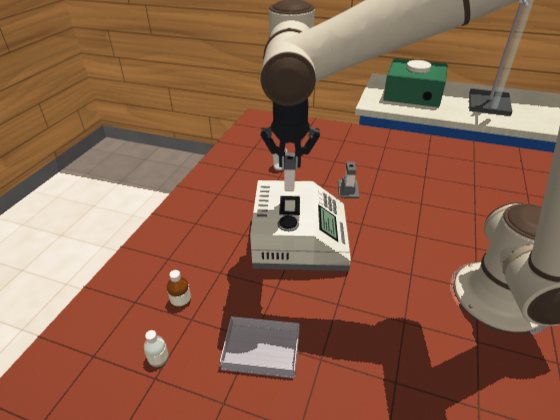

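Spent cartridge is held clear of the bay (about (290,170)). Carry it to the tray.

Request:
{"fn": "arm_command", "kwargs": {"rows": [{"dx": 0, "dy": -0.003, "dz": 0.02, "wx": 0, "wy": 0, "wz": 0, "gripper": 1}, {"dx": 0, "dy": -0.009, "dz": 0.06, "wx": 1, "wy": 0, "wz": 0, "gripper": 1}, {"dx": 0, "dy": -0.016, "dz": 0.11, "wx": 1, "wy": 0, "wz": 0, "gripper": 1}, {"dx": 0, "dy": -0.024, "dz": 0.16, "wx": 2, "wy": 0, "wz": 0, "gripper": 1}, {"dx": 0, "dy": -0.031, "dz": 0.21, "wx": 3, "wy": 0, "wz": 0, "gripper": 1}, {"dx": 0.02, "dy": -0.038, "dz": 0.26, "wx": 4, "wy": 0, "wz": 0, "gripper": 1}, {"dx": 0.04, "dy": -0.045, "dz": 0.3, "wx": 4, "wy": 0, "wz": 0, "gripper": 1}, {"dx": 0.06, "dy": -0.049, "dz": 0.325, "wx": 4.2, "wy": 0, "wz": 0, "gripper": 1}]}}

```text
clock: 13.9
position: [472.3, 316.5, 175.5]
ee_rot: [-0.552, 0.443, 0.552, 0.441]
contact_force: [0.7, -0.3, -0.7]
gripper_width: 23.0
```

```bash
python3 - <<'E'
from h import *
grab("wrist","w9");grab("side","s4");move([471.5,321.5,61],192.5)
E
```

```text
d [ 0.1116 -0.0029  0.0064] w [ 0.2  -0.23 -0.48] pos [470.9 315.2 172.6] F [-0.9 -0.9 -2. ] g 22.9 t 14.0
```

View pics/w9.png

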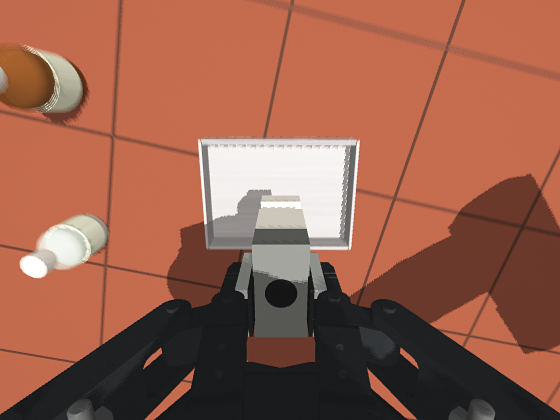

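View pics/s4.png

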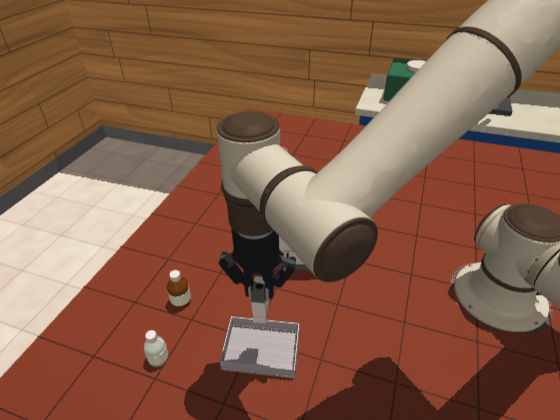

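Request:
{"fn": "arm_command", "kwargs": {"rows": [{"dx": 0.02, "dy": -0.003, "dz": 0.006, "wx": 0.2, "wy": -0.2, "wz": -0.5, "gripper": 1}, {"dx": 0.045, "dy": -0.003, "dz": 0.006, "wx": 0.2, "wy": -0.2, "wz": -0.5, "gripper": 1}, {"dx": 0.07, "dy": -0.003, "dz": 0.006, "wx": 0.2, "wy": -0.2, "wz": -0.5, "gripper": 1}, {"dx": 0.09, "dy": -0.003, "dz": 0.006, "wx": 0.2, "wy": -0.2, "wz": -0.5, "gripper": 1}, {"dx": 0.102, "dy": -0.003, "dz": 0.006, "wx": 0.2, "wy": -0.2, "wz": -0.5, "gripper": 1}, {"dx": 0.108, "dy": -0.003, "dz": 0.006, "wx": 0.2, "wy": -0.2, "wz": -0.5, "gripper": 1}, {"dx": 0.11, "dy": -0.003, "dz": 0.006, "wx": 0.2, "wy": -0.2, "wz": -0.5, "gripper": 1}, {"dx": 0.11, "dy": -0.003, "dz": 0.006, "wx": 0.2, "wy": -0.2, "wz": -0.5, "gripper": 1}]}}

```text
clock: 14.8
position: [472.2, 321.3, 63.1]
ee_rot: [0.552, -0.442, -0.551, -0.443]
contact_force: [0.1, -0.4, -2.0]
gripper_width: 22.9
```

```bash
python3 - <<'E'
from h import *
move([471.5,321.5,59],192.5)
E
```

```text
d [0.0041 0.0006 0.0004] w [-0.01 -0.    0.08] pos [472.2 321.3  63.1] F [ 0.1 -0.4 -2. ] g 22.9 t 14.8
```

Request:
{"fn": "arm_command", "kwargs": {"rows": [{"dx": 0.0012, "dy": 0, "dz": 0, "wx": 0, "wy": 0, "wz": 0, "gripper": 1}, {"dx": 0.002, "dy": 0, "dz": 0, "wx": 0, "wy": 0, "wz": 0, "gripper": 1}, {"dx": 0.003, "dy": 0, "dz": 0, "wx": 0, "wy": 0, "wz": 0, "gripper": 1}, {"dx": 0.004, "dy": 0, "dz": 0, "wx": 0, "wy": 0, "wz": 0, "gripper": 1}, {"dx": 0.0045, "dy": 0, "dz": 0, "wx": 0, "wy": 0, "wz": 0, "gripper": 1}, {"dx": 0.005, "dy": 0, "dz": 0, "wx": 0, "wy": 0, "wz": 0, "gripper": 1}, {"dx": 0.005, "dy": 0, "dz": 0, "wx": 0, "wy": 0, "wz": 0, "gripper": 1}, {"dx": 0.005, "dy": 0, "dz": 0, "wx": 0, "wy": 0, "wz": 0, "gripper": 1}]}}

```text
clock: 15.6
position: [472.2, 321.3, 58.1]
ee_rot: [0.552, -0.442, -0.551, -0.443]
contact_force: [-0.6, -0.1, -1.2]
gripper_width: 22.5
```

Request:
{"fn": "arm_command", "kwargs": {"rows": [{"dx": 0.0005, "dy": 0, "dz": 0, "wx": 0, "wy": 0, "wz": 0, "gripper": 1}, {"dx": 0.001, "dy": 0, "dz": 0, "wx": 0, "wy": 0, "wz": 0, "gripper": 1}, {"dx": 0.0015, "dy": 0, "dz": 0, "wx": 0, "wy": 0, "wz": 0, "gripper": 1}, {"dx": 0.002, "dy": 0, "dz": 0, "wx": 0, "wy": 0, "wz": 0, "gripper": 1}, {"dx": 0.0023, "dy": 0, "dz": 0, "wx": 0, "wy": 0, "wz": 0, "gripper": 1}, {"dx": 0.0023, "dy": 0, "dz": 0, "wx": 0, "wy": 0, "wz": 0, "gripper": 1}, {"dx": 0.0023, "dy": 0, "dz": 0, "wx": 0, "wy": 0, "wz": 0, "gripper": 1}, {"dx": 0.0023, "dy": 0, "dz": 0, "wx": 0, "wy": 0, "wz": 0, "gripper": 1}]}}

```text
clock: 16.4
position: [472.4, 321.4, 58.0]
ee_rot: [0.552, -0.442, -0.551, -0.443]
contact_force: [-3.8, -1.8, 11.8]
gripper_width: 22.9
```

Request:
{"fn": "arm_command", "kwargs": {"rows": [{"dx": -0.0015, "dy": 0, "dz": 0, "wx": 0, "wy": 0, "wz": 0, "gripper": 1}, {"dx": -0.0015, "dy": 0, "dz": 0, "wx": 0, "wy": 0, "wz": 0, "gripper": 0.4}, {"dx": -0.0015, "dy": 0, "dz": 0, "wx": 0, "wy": 0, "wz": 0, "gripper": 0.3}, {"dx": -0.0015, "dy": 0, "dz": 0, "wx": 0, "wy": 0, "wz": 0, "gripper": 0.1}, {"dx": -0.0015, "dy": 0, "dz": 0, "wx": 0, "wy": 0, "wz": 0, "gripper": -0.3}, {"dx": -0.0015, "dy": 0, "dz": 0, "wx": 0, "wy": 0, "wz": 0, "gripper": -0.5}, {"dx": -0.02, "dy": 0, "dz": 0, "wx": 0, "wy": 0, "wz": 0, "gripper": -0.5}, {"dx": -0.05, "dy": 0, "dz": 0, "wx": 0, "wy": 0, "wz": 0, "gripper": -0.7}]}}

```text
clock: 17.2
position: [471.1, 320.2, 106.3]
ee_rot: [0.552, -0.444, -0.551, -0.441]
contact_force: [0.7, 0.5, 0.3]
gripper_width: 72.4
```

```bash
python3 - <<'E'
from h import *
grab("wrist","w10");move([418,-306,330],193.5)
E
```

```text
d [-0.2201  0.1905 -0.6009] w [-0.88  0.14  0.5 ] pos [474.3 323.  113.1] F [0.4 1.3 3.4] g 72.8 t 17.25
```

View pics/w10.png

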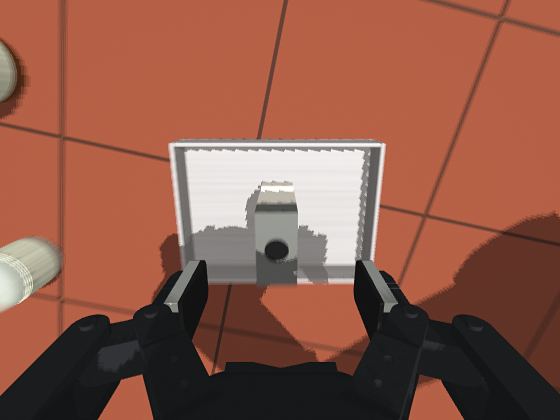

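Request:
{"fn": "arm_command", "kwargs": {"rows": [{"dx": -0.05, "dy": 0, "dz": 0, "wx": 0, "wy": 0, "wz": 0, "gripper": -1}, {"dx": -0.1, "dy": 0, "dz": 0, "wx": 0, "wy": 0, "wz": 0, "gripper": -1}, {"dx": -0.14, "dy": 0.01, "dz": -0.03, "wx": 0, "wy": 0, "wz": 0, "gripper": -1}, {"dx": -0.16, "dy": 0.024, "dz": -0.075, "wx": 0, "wy": 0, "wz": 0, "gripper": -1}, {"dx": -0.17, "dy": 0.038, "dz": -0.12, "wx": 0, "wy": 0, "wz": 0, "gripper": -1}, {"dx": -0.17, "dy": 0.053, "dz": -0.165, "wx": 0, "wy": 0, "wz": 0, "gripper": -1}, {"dx": -0.17, "dy": 0.067, "dz": -0.21, "wx": 0, "wy": 0, "wz": 0, "gripper": -1}, {"dx": -0.17, "dy": 0.082, "dz": -0.255, "wx": 0, "wy": 0, "wz": 0, "gripper": -1}]}}

```text
clock: 18.05
position: [448.1, 53.7, 282.1]
ee_rot: [0.553, -0.438, -0.551, -0.445]
contact_force: [0.4, -0.8, -0.5]
gripper_width: 85.1
```

```bash
python3 - <<'E'
from h import *
move([418,-306,260],193.5)
E
```

```text
d [ 0.02    0.1083 -0.3445] w [-0.85  0.16  0.58] pos [448.1  53.7 282.1] F [ 0.4 -0.8 -0.5] g 85.1 t 18.05
```

Request:
{"fn": "arm_command", "kwargs": {"rows": [{"dx": 0, "dy": 0.014, "dz": -0.045, "wx": 0, "wy": 0, "wz": 0, "gripper": -1}, {"dx": 0, "dy": 0.028, "dz": -0.09, "wx": 0, "wy": 0, "wz": 0, "gripper": -1}, {"dx": 0, "dy": 0.043, "dz": -0.137, "wx": 0, "wy": 0, "wz": 0, "gripper": -1}, {"dx": 0, "dy": 0.058, "dz": -0.184, "wx": 0, "wy": 0, "wz": 0, "gripper": -1}, {"dx": 0, "dy": 0.073, "dz": -0.231, "wx": -0.8, "wy": 0.2, "wz": 0.6, "gripper": -1}, {"dx": 0.01, "dy": 0.087, "dz": -0.278, "wx": -0.8, "wy": 0.2, "wz": 0.6, "gripper": -1}, {"dx": 0.02, "dy": 0.1, "dz": -0.32, "wx": -0.8, "wy": 0.2, "wz": 0.6, "gripper": -1}, {"dx": 0.02, "dy": 0.108, "dz": -0.344, "wx": -0.8, "wy": 0.2, "wz": 0.6, "gripper": -1}]}}

```text
clock: 18.85
position: [416.9, -307.8, 258.1]
ee_rot: [-0.553, 0.439, 0.555, 0.438]
contact_force: [1.0, 0.4, 0.4]
gripper_width: 84.9
```

```bash
python3 - <<'E'
from h import *
get_image("side");get_image("side")
d,c=grab("wrist","w11");move([418,-306,160],193.5)
cv2.imwrite("pics/w11c.png",cv2.resize(d["img"][130:260,200:360,::-1],None,fx=5,fy=5,interpolation=cv2.INTER_CUBIC)[:600])
E
```

```text
d [ 0.0993 -0.0005  0.0005] w [-0.23 -0.   -0.08] pos [ 417.8 -306.6  259.3] F [-0.1 -0.2  0.2] g 85.3 t 19.0
```

View pics/w11.png

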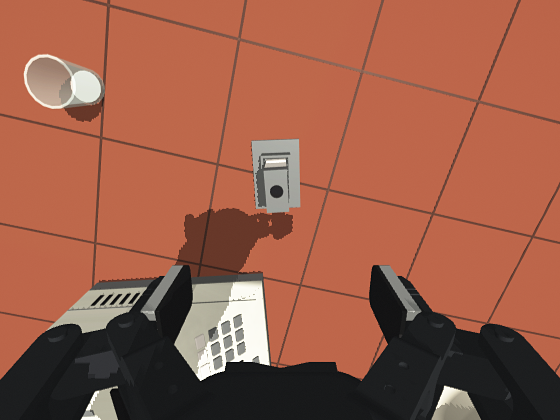

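View pics/w11c.png

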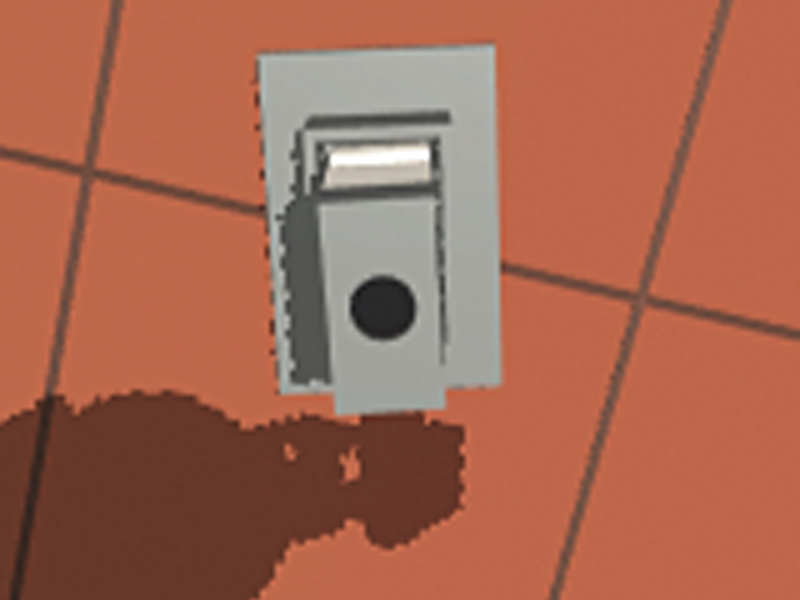

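```bash
python3 - <<'E'
from h import *
d=get_image("wrist");st=arm.read_state();c=cam(d,st)
quad(c,[(318,205),(438,200),(446,408),(335,414)],88,5,(200,130))
quad(c,[(258,55),(494,45),(501,385),(281,394)],6,5,(200,130))
print(onz(c,(200+383/5,130+308/5),88))
move([418,-306,160],193.5)
E
```

```text
ctr [ 422.1 -299.5   88. ]
  len 24.8 ang -164.2
  len 45.2 ang 106.0
  len 23.9 ang 16.6
  len 45.6 ang -73.0
ctr [ 423.3 -300.2    6. ]
  len 59.6 ang -164.2
  len 89.9 ang 105.6
  len 59.5 ang 15.8
  len 90.0 ang -74.3
[ 422.38772628 -299.64879575   88.        ]
d [ 0.0997 -0.     -0.0003] w [-0.13 -0.02 -0.05] pos [ 418.  -305.7  259.7] F [0.1 0.2 0.1] g 85.2 t 19.05
```

```bash
python3 - <<'E'
from h import *
move([421.8,-300,120],196)
E
```

```text
d [ 0.1397 -0.0051  0.0047] w [-2.63 -0.02 -0.05] pos [ 418.  -305.7  259.7] F [0.1 0.2 0.1] g 85.2 t 19.05
```

Request:
{"fn": "arm_command", "kwargs": {"rows": [{"dx": 0.03, "dy": -0.005, "dz": 0.0045, "wx": -2.6, "wy": 0, "wz": 0, "gripper": -1}, {"dx": 0.06, "dy": -0.005, "dz": 0.0045, "wx": -2.6, "wy": 0, "wz": 0, "gripper": -1}, {"dx": 0.09, "dy": -0.005, "dz": 0.0045, "wx": -2.6, "wy": 0, "wz": 0, "gripper": -1}, {"dx": 0.12, "dy": -0.005, "dz": 0.0045, "wx": -2.6, "wy": 0, "wz": 0, "gripper": -1}, {"dx": 0.135, "dy": -0.005, "dz": 0.0045, "wx": -2.6, "wy": 0, "wz": 0, "gripper": -1}, {"dx": 0.14, "dy": -0.005, "dz": 0.0045, "wx": -2.6, "wy": 0, "wz": 0, "gripper": -1}, {"dx": 0.14, "dy": -0.005, "dz": 0.0045, "wx": -2.6, "wy": 0, "wz": 0, "gripper": -1}, {"dx": 0.14, "dy": -0.005, "dz": 0.0045, "wx": -2.6, "wy": 0, "wz": 0, "gripper": -1}]}}

```text
clock: 19.85
position: [422.8, -300.0, 121.0]
ee_rot: [0.566, -0.425, -0.564, -0.425]
contact_force: [-0.4, -0.1, 0.9]
gripper_width: 85.6
```

```bash
python3 - <<'E'
from h import *
d,c=grab("wrist","w12");move([421.8,-300,61],196)
cv2.imwrite("pics/w12c.png",cv2.resize(d["img"][180:300,200:360,::-1],None,fx=5,fy=5,interpolation=cv2.INTER_CUBIC)[:600])
E
```

```text
d [0.0601 0.0009 0.0005] w [ 0.03 -0.11  0.08] pos [ 422.7 -300.2  121.1] F [ 0.  -0.8 -0.8] g 85.5 t 19.9
```

View pics/w12c.png

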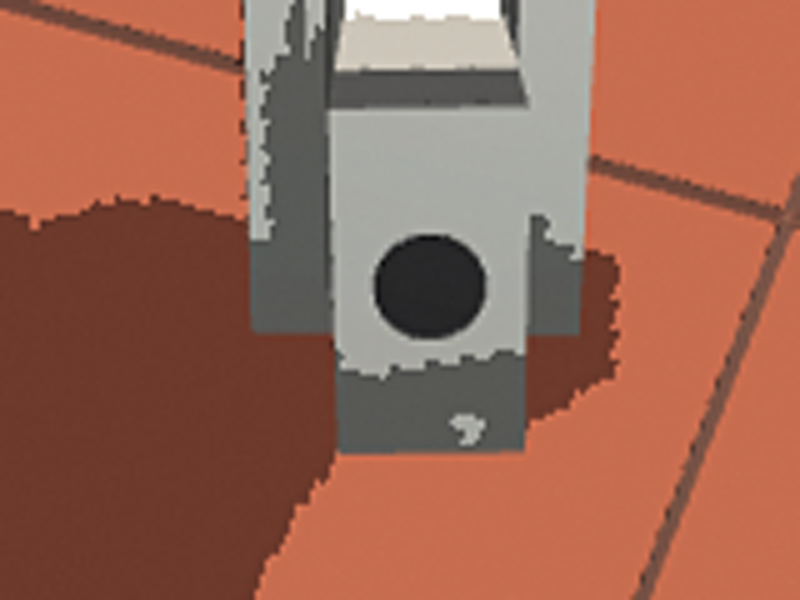

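Request:
{"fn": "arm_command", "kwargs": {"rows": [{"dx": 0.0, "dy": 0.0032, "dz": -0.0012, "wx": 0, "wy": 0, "wz": 0, "gripper": -1}, {"dx": 0.0, "dy": 0.0032, "dz": -0.0012, "wx": 0, "wy": 0, "wz": 0, "gripper": -1}, {"dx": 0.015, "dy": 0.0032, "dz": -0.0012, "wx": 0, "wy": 0, "wz": 0, "gripper": -1}, {"dx": 0.03, "dy": 0.0032, "dz": -0.0012, "wx": 0, "wy": 0, "wz": 0, "gripper": -1}, {"dx": 0.045, "dy": 0.0032, "dz": -0.0012, "wx": 0, "wy": 0, "wz": 0, "gripper": -1}, {"dx": 0.055, "dy": 0.0032, "dz": -0.0012, "wx": 0, "wy": 0, "wz": 0, "gripper": 0}, {"dx": 0.06, "dy": 0.0032, "dz": -0.0012, "wx": 0, "wy": 0, "wz": 0, "gripper": 0.2}, {"dx": 0.06, "dy": 0.0032, "dz": -0.0012, "wx": 0, "wy": 0, "wz": 0, "gripper": 0.34}]}}

```text
clock: 20.7
position: [419.9, -302.3, 60.7]
ee_rot: [0.565, -0.426, -0.564, -0.425]
contact_force: [0.4, -0.5, 0.5]
gripper_width: 43.9
```

```bash
python3 - <<'E'
from h import *
get_image("side")
d,c=grab("wrist","w13");move([421.8,-300,61],196)
cv2.imwrite("pics/w13c.png",cv2.resize(d["img"][210:360,180:380,::-1],None,fx=4,fy=4,interpolation=cv2.INTER_CUBIC)[:600])
E
```

```text
d [ 0.0006 -0.0019  0.0021] w [ 0.03 -0.15  0.13] pos [ 420.6 -302.5   61.6] F [-0.1 -0.9  0.9] g 28.7 t 20.8
```

View pics/w13c.png

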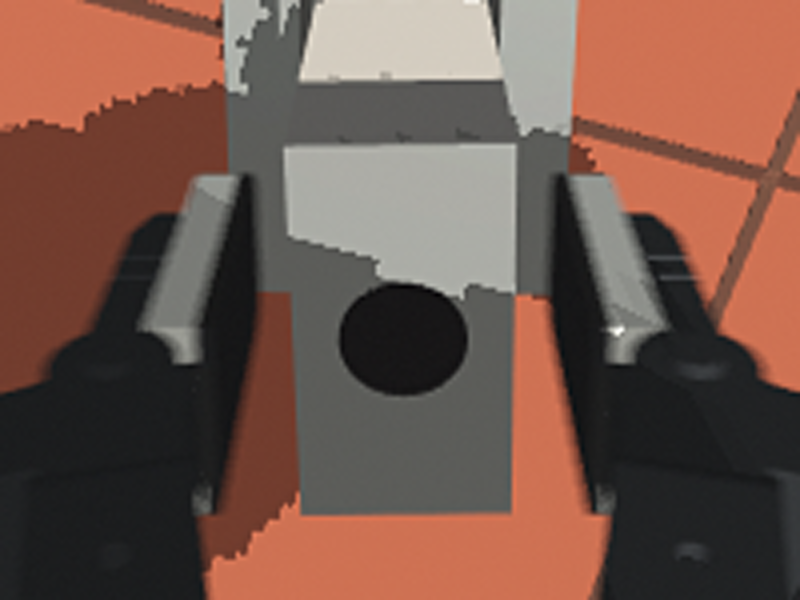

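Request:
{"fn": "arm_command", "kwargs": {"rows": [{"dx": 0.0005, "dy": 0.0003, "dz": 0, "wx": 0, "wy": -0.15, "wz": 0.13, "gripper": 0.36}, {"dx": 0.0005, "dy": 0.0003, "dz": 0, "wx": 0, "wy": -0.15, "wz": 0.13, "gripper": 0.38}, {"dx": 0.0005, "dy": 0.0003, "dz": 0, "wx": 0, "wy": -0.15, "wz": 0.13, "gripper": 0.4}, {"dx": 0.0005, "dy": 0.0003, "dz": 0, "wx": 0, "wy": -0.15, "wz": 0.13, "gripper": 0.42}, {"dx": 0.0005, "dy": 0.0003, "dz": 0, "wx": 0, "wy": -0.15, "wz": 0.13, "gripper": 0.45}, {"dx": 0.0005, "dy": 0.0003, "dz": 0, "wx": 0, "wy": -0.15, "wz": 0.13, "gripper": 1}, {"dx": 0.0005, "dy": 0.0003, "dz": 0, "wx": 0, "wy": -0.15, "wz": 0.13, "gripper": 1}, {"dx": 0.0005, "dy": 0.0003, "dz": 0, "wx": 0, "wy": -0.15, "wz": 0.13, "gripper": 1}]}}

```text
clock: 21.6
position: [420.5, -302.7, 61.4]
ee_rot: [0.565, -0.425, -0.565, -0.425]
contact_force: [-0.4, 0.6, 3.8]
gripper_width: 22.9
```

```bash
python3 - <<'E'
from h import *
move([520,-11.7,230],196.7)
E
```

```text
d [-0.1687 -0.1761  0.2521] w [-0.65 -0.03  0.02] pos [ 420.5 -302.7   61.4] F [-0.4  0.6  3.8] g 22.9 t 21.6
```

Gripped. Lift straight up first.

Request:
{"fn": "arm_command", "kwargs": {"rows": [{"dx": -0.01, "dy": 0, "dz": 0, "wx": 0, "wy": 0, "wz": 0, "gripper": 1}, {"dx": -0.03, "dy": 0, "dz": 0, "wx": 0, "wy": 0, "wz": 0, "gripper": 1}, {"dx": -0.06, "dy": 0, "dz": 0, "wx": 0, "wy": 0, "wz": 0, "gripper": 1}, {"dx": -0.1, "dy": 0, "dz": 0, "wx": 0, "wy": 0, "wz": 0, "gripper": 1}, {"dx": -0.14, "dy": -0.01, "dz": 0.01, "wx": 0, "wy": 0, "wz": 0, "gripper": 1}, {"dx": -0.17, "dy": -0.035, "dz": 0.04, "wx": 0, "wy": 0, "wz": 0, "gripper": 1}, {"dx": -0.18, "dy": -0.06, "dz": 0.08, "wx": 0, "wy": 0, "wz": 0, "gripper": 1}, {"dx": -0.18, "dy": -0.085, "dz": 0.12, "wx": -0.6, "wy": 0, "wz": 0, "gripper": 1}]}}

```text
clock: 22.4
position: [469.8, -162.6, 243.8]
ee_rot: [0.568, -0.422, -0.565, -0.424]
contact_force: [1.0, -0.1, -1.9]
gripper_width: 23.1
```

```bash
python3 - <<'E'
from h import *
move([519.7,-11.8,225],196.7)
E
```

```text
d [ 0.019  -0.0908  0.1304] w [-0.12 -0.11  0.28] pos [ 469.8 -162.6  243.8] F [ 1.  -0.1 -1.9] g 23.1 t 22.4
```

Request:
{"fn": "arm_command", "kwargs": {"rows": [{"dx": 0, "dy": -0.022, "dz": 0.032, "wx": 0, "wy": 0, "wz": 0, "gripper": 1}, {"dx": 0, "dy": -0.045, "dz": 0.065, "wx": 0, "wy": 0, "wz": 0, "gripper": 1}, {"dx": 0, "dy": -0.065, "dz": 0.095, "wx": 0, "wy": 0, "wz": 0, "gripper": 1}, {"dx": 0.005, "dy": -0.08, "dz": 0.115, "wx": -0.1, "wy": -0.1, "wz": 0.3, "gripper": 1}, {"dx": 0.015, "dy": -0.088, "dz": 0.126, "wx": -0.1, "wy": -0.1, "wz": 0.3, "gripper": 1}, {"dx": 0.019, "dy": -0.0905, "dz": 0.13, "wx": -0.1, "wy": -0.1, "wz": 0.3, "gripper": 1}, {"dx": 0.019, "dy": -0.0908, "dz": 0.1304, "wx": -0.1, "wy": -0.1, "wz": 0.3, "gripper": 1}, {"dx": 0.019, "dy": -0.0908, "dz": 0.1304, "wx": -0.1, "wy": -0.1, "wz": 0.3, "gripper": 1}]}}

```text
clock: 23.2
position: [519.3, -12.6, 224.8]
ee_rot: [-0.567, 0.423, 0.567, 0.422]
contact_force: [0.1, 0.7, -2.0]
gripper_width: 23.3
```

```bash
python3 - <<'E'
from h import *
get_image("side")
d,c=grab("wrist","w14"); move([519.7,-11.8,190],196.7);grab("side","s5");grab("scene","sc5")
E
```

```text
d [ 0.0353 -0.0004  0.0009] w [-0.11 -0.02 -0.  ] pos [519.6 -12.7 225.3] F [-0.3  0.1 -1.6] g 23.1 t 23.3
```

View pics/w14.png

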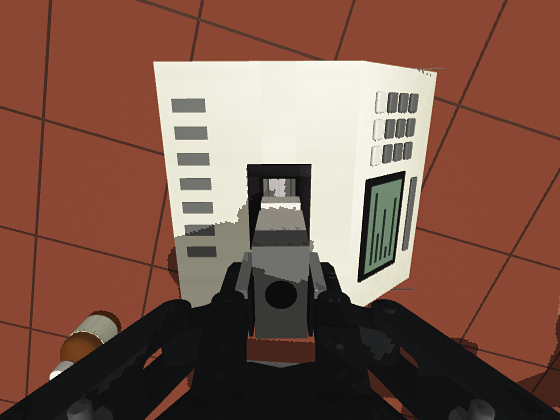

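View pics/sc5.png

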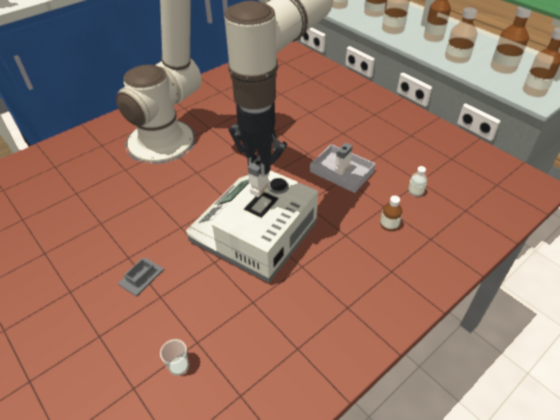

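Request:
{"fn": "arm_command", "kwargs": {"rows": [{"dx": 0.01, "dy": -0.0006, "dz": 0.0006, "wx": -0.1, "wy": 0, "wz": 0, "gripper": 1}, {"dx": 0.02, "dy": -0.0006, "dz": 0.0006, "wx": -0.1, "wy": 0, "wz": 0, "gripper": 1}, {"dx": 0.026, "dy": -0.0006, "dz": 0.0006, "wx": -0.1, "wy": 0, "wz": 0, "gripper": 1}, {"dx": 0.03, "dy": -0.0006, "dz": 0.0006, "wx": -0.1, "wy": 0, "wz": 0, "gripper": 1}, {"dx": 0.032, "dy": -0.0006, "dz": 0.0006, "wx": -0.1, "wy": 0, "wz": 0, "gripper": 1}, {"dx": 0.033, "dy": -0.0006, "dz": 0.0006, "wx": -0.1, "wy": 0, "wz": 0, "gripper": 1}, {"dx": 0.033, "dy": -0.0006, "dz": 0.0006, "wx": -0.1, "wy": 0, "wz": 0, "gripper": 1}, {"dx": 0.033, "dy": -0.0006, "dz": 0.0006, "wx": -0.1, "wy": 0, "wz": 0, "gripper": 1}]}}

```text
clock: 24.2
position: [520.3, -11.7, 192.7]
ee_rot: [0.568, -0.422, -0.567, -0.422]
contact_force: [-0.6, 0.8, -1.4]
gripper_width: 22.9
```

```bash
python3 - <<'E'
from h import *
get_image("side")
d,c=grab("wrist","w15"); move([520.1,-12,180],196.7)
cv2.imwrite("pics/w15c.png",cv2.resize(d["img"][160:310,200:360,::-1],None,fx=4,fy=4,interpolation=cv2.INTER_CUBIC)[:600])
E
```

```text
d [ 0.0127  0.0002 -0.0002] w [ 0.01 -0.02  0.05] pos [520.2 -11.7 192.7] F [-0.1  0.4 -1.6] g 23.2 t 24.3
```

View pics/w15c.png

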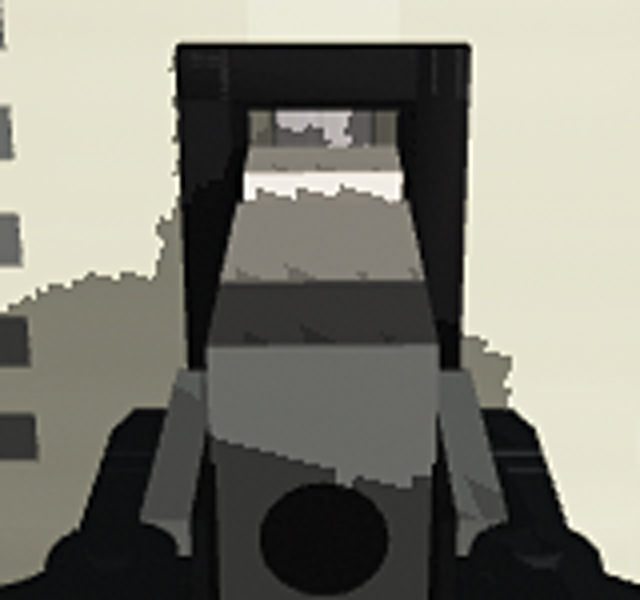

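Request:
{"fn": "arm_command", "kwargs": {"rows": [{"dx": 0.003, "dy": 0.0002, "dz": -0.0002, "wx": 0, "wy": 0, "wz": 0, "gripper": 1}, {"dx": 0.006, "dy": 0.0002, "dz": -0.0002, "wx": 0, "wy": 0, "wz": 0, "gripper": 1}, {"dx": 0.009, "dy": 0.0002, "dz": -0.0002, "wx": 0, "wy": 0, "wz": 0, "gripper": 1}, {"dx": 0.012, "dy": 0.0002, "dz": -0.0002, "wx": 0, "wy": 0, "wz": 0, "gripper": 1}, {"dx": 0.014, "dy": 0.0002, "dz": -0.0002, "wx": 0, "wy": 0, "wz": 0, "gripper": 1}, {"dx": 0.016, "dy": 0.0002, "dz": -0.0002, "wx": 0, "wy": 0, "wz": 0, "gripper": 1}, {"dx": 0.017, "dy": 0.0002, "dz": -0.0002, "wx": 0, "wy": 0, "wz": 0, "gripper": 1}, {"dx": 0.017, "dy": 0.0002, "dz": -0.0002, "wx": 0, "wy": 0, "wz": 0, "gripper": 1}]}}

```text
clock: 25.1
position: [520.1, -12.0, 175.5]
ee_rot: [0.568, -0.422, -0.567, -0.422]
contact_force: [0.3, -0.1, -0.9]
gripper_width: 23.3
```

Request:
{"fn": "arm_command", "kwargs": {"rows": [{"dx": 0.002, "dy": 0, "dz": 0, "wx": 0, "wy": 0, "wz": 0, "gripper": 1}, {"dx": 0.004, "dy": 0, "dz": 0, "wx": 0, "wy": 0, "wz": 0, "gripper": 1}, {"dx": 0.006, "dy": 0, "dz": 0, "wx": 0, "wy": 0, "wz": 0, "gripper": 1}, {"dx": 0.008, "dy": 0, "dz": 0, "wx": 0, "wy": 0, "wz": 0, "gripper": 1}, {"dx": 0.01, "dy": 0, "dz": 0, "wx": 0, "wy": 0, "wz": 0, "gripper": 1}, {"dx": 0.012, "dy": 0, "dz": 0, "wx": 0, "wy": 0, "wz": 0, "gripper": 1}, {"dx": 0.014, "dy": 0, "dz": 0, "wx": 0, "wy": 0, "wz": 0, "gripper": 1}, {"dx": 0.016, "dy": 0, "dz": 0, "wx": 0, "wy": 0, "wz": 0, "gripper": 1}]}}

```text
clock: 25.9
position: [520.1, -12.0, 159.4]
ee_rot: [0.568, -0.422, -0.567, -0.422]
contact_force: [0.4, 0.1, -1.5]
gripper_width: 22.8
```

Request:
{"fn": "arm_command", "kwargs": {"rows": [{"dx": 0.002, "dy": 0, "dz": 0, "wx": 0, "wy": 0, "wz": 0, "gripper": 1}, {"dx": 0.005, "dy": 0, "dz": 0, "wx": 0, "wy": 0, "wz": 0, "gripper": 1}, {"dx": 0.008, "dy": 0, "dz": 0, "wx": 0, "wy": 0, "wz": 0, "gripper": 1}, {"dx": 0.011, "dy": 0, "dz": 0, "wx": 0, "wy": 0, "wz": 0, "gripper": 1}, {"dx": 0.014, "dy": 0, "dz": 0, "wx": 0, "wy": 0, "wz": 0, "gripper": 1}, {"dx": 0.016, "dy": 0, "dz": 0, "wx": 0, "wy": 0, "wz": 0, "gripper": 1}, {"dx": 0.018, "dy": 0, "dz": 0, "wx": 0, "wy": 0, "wz": 0, "gripper": 1}, {"dx": 0.019, "dy": 0, "dz": 0, "wx": 0, "wy": 0, "wz": 0, "gripper": 1}]}}

```text
clock: 26.7
position: [520.0, -12.0, 140.1]
ee_rot: [0.567, -0.422, -0.567, -0.422]
contact_force: [0.4, 0.2, -1.7]
gripper_width: 23.5
```

Request:
{"fn": "arm_command", "kwargs": {"rows": [{"dx": 0.001, "dy": 0, "dz": 0, "wx": 0, "wy": 0, "wz": 0, "gripper": 1}, {"dx": 0.0015, "dy": 0, "dz": 0, "wx": 0, "wy": 0, "wz": 0, "gripper": 1}, {"dx": 0.002, "dy": 0, "dz": 0, "wx": 0, "wy": 0, "wz": 0, "gripper": 1}, {"dx": 0.0025, "dy": 0, "dz": 0, "wx": 0, "wy": 0, "wz": 0, "gripper": 1}, {"dx": 0.003, "dy": 0, "dz": 0, "wx": 0, "wy": 0, "wz": 0, "gripper": 1}, {"dx": 0.0032, "dy": 0, "dz": 0, "wx": 0, "wy": 0, "wz": 0, "gripper": 1}, {"dx": 0.0032, "dy": 0, "dz": 0, "wx": 0, "wy": 0, "wz": 0, "gripper": 1}, {"dx": 0.0032, "dy": 0, "dz": 0, "wx": 0, "wy": 0, "wz": 0, "gripper": 1}]}}

```text
clock: 27.5
position: [520.1, -12.0, 137.2]
ee_rot: [0.568, -0.422, -0.567, -0.422]
contact_force: [-1.9, 0.0, 2.9]
gripper_width: 23.0
```

Request:
{"fn": "arm_command", "kwargs": {"rows": [{"dx": 0, "dy": 0, "dz": 0, "wx": 0, "wy": 0, "wz": 0, "gripper": 0.42}, {"dx": 0, "dy": 0, "dz": 0, "wx": 0, "wy": 0, "wz": 0, "gripper": 0.35}, {"dx": 0, "dy": 0, "dz": 0, "wx": 0, "wy": 0, "wz": 0, "gripper": 0.1}, {"dx": 0, "dy": 0, "dz": 0, "wx": 0, "wy": 0, "wz": 0, "gripper": 0}, {"dx": -0.01, "dy": 0, "dz": 0, "wx": 0, "wy": 0, "wz": 0, "gripper": 0}, {"dx": -0.03, "dy": 0, "dz": 0, "wx": 0, "wy": 0, "wz": 0, "gripper": 0}, {"dx": -0.04, "dy": 0, "dz": 0, "wx": 0, "wy": 0, "wz": 0, "gripper": 0.2}, {"dx": -0.043, "dy": 0, "dz": 0, "wx": 0, "wy": 0, "wz": 0, "gripper": 1}]}}

```text
clock: 28.3
position: [521.0, -11.8, 182.0]
ee_rot: [0.568, -0.421, -0.566, -0.423]
contact_force: [-0.3, -0.4, -0.8]
gripper_width: 21.0
```

```bash
python3 - <<'E'
from h import *
for i in range(4):get_image("side")
d,c=grab("wrist","w16"); move([520.1,-12,166],196.7)
E
```

```text
d [ 0.0134 -0.0005 -0.0001] w [ 0.   -0.01 -0.05] pos [519.6 -12.1 179.4] F [-0.5 -0.2  0.3] g 0.0 t 28.55
```

View pics/w16.png

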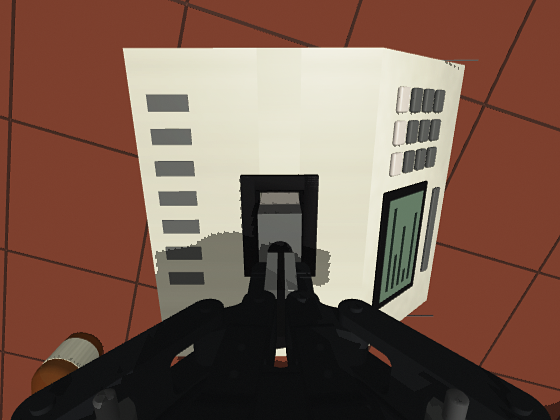

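Request:
{"fn": "arm_command", "kwargs": {"rows": [{"dx": 0.006, "dy": -0.0005, "dz": 0, "wx": 0, "wy": 0, "wz": 0, "gripper": 1}, {"dx": 0.012, "dy": -0.0005, "dz": 0, "wx": 0, "wy": 0, "wz": 0, "gripper": 1}, {"dx": 0.014, "dy": -0.0005, "dz": 0, "wx": 0, "wy": 0, "wz": 0, "gripper": 1}, {"dx": 0.016, "dy": -0.0005, "dz": 0, "wx": 0, "wy": 0, "wz": 0, "gripper": 1}, {"dx": 0.019, "dy": -0.0005, "dz": 0, "wx": 0, "wy": 0, "wz": 0, "gripper": 1}, {"dx": 0.022, "dy": -0.0005, "dz": 0, "wx": 0, "wy": 0, "wz": 0, "gripper": 1}, {"dx": 0.025, "dy": -0.0005, "dz": 0, "wx": 0, "wy": 0, "wz": 0, "gripper": 1}, {"dx": 0.028, "dy": -0.0005, "dz": 0, "wx": 0, "wy": 0, "wz": 0, "gripper": 1}]}}

```text
clock: 29.35
position: [520.4, -11.9, 151.9]
ee_rot: [0.568, -0.422, -0.567, -0.422]
contact_force: [-1.2, 1.5, 6.9]
gripper_width: -0.2
```

Request:
{"fn": "arm_command", "kwargs": {"rows": [{"dx": 0.003, "dy": 0, "dz": 0, "wx": 0, "wy": 0, "wz": 0, "gripper": 1}, {"dx": 0.005, "dy": 0, "dz": 0, "wx": 0, "wy": 0, "wz": 0, "gripper": 1}, {"dx": 0.007, "dy": 0, "dz": 0, "wx": 0, "wy": 0, "wz": 0, "gripper": 1}, {"dx": 0.009, "dy": 0, "dz": 0, "wx": 0, "wy": 0, "wz": 0, "gripper": 1}, {"dx": 0.011, "dy": 0, "dz": 0, "wx": 0, "wy": 0, "wz": 0, "gripper": 1}, {"dx": 0.013, "dy": 0, "dz": 0, "wx": 0, "wy": 0, "wz": 0, "gripper": 1}, {"dx": 0.014, "dy": 0, "dz": 0, "wx": 0, "wy": 0, "wz": 0, "gripper": 1}, {"dx": 0.014, "dy": 0, "dz": 0, "wx": 0, "wy": 0, "wz": 0, "gripper": 1}]}}

```text
clock: 30.15
position: [520.7, -11.9, 138.4]
ee_rot: [0.568, -0.422, -0.567, -0.422]
contact_force: [-1.8, 2.6, 6.5]
gripper_width: -0.1
```

Near the end; small steps now.

Request:
{"fn": "arm_command", "kwargs": {"rows": [{"dx": 0.0012, "dy": 0, "dz": 0, "wx": 0, "wy": 0, "wz": 0, "gripper": 1}, {"dx": 0.0017, "dy": 0, "dz": 0, "wx": 0, "wy": 0, "wz": 0, "gripper": 1}, {"dx": 0.0021, "dy": 0, "dz": 0, "wx": 0, "wy": 0, "wz": 0, "gripper": 1}, {"dx": 0.0025, "dy": 0, "dz": 0, "wx": 0, "wy": 0, "wz": 0, "gripper": 1}, {"dx": 0.0029, "dy": 0, "dz": 0, "wx": 0, "wy": 0, "wz": 0, "gripper": 1}, {"dx": 0.0032, "dy": 0, "dz": 0, "wx": 0, "wy": 0, "wz": 0, "gripper": 1}, {"dx": 0.0032, "dy": 0, "dz": 0, "wx": 0, "wy": 0, "wz": 0, "gripper": 1}, {"dx": 0.0032, "dy": 0, "dz": 0, "wx": 0, "wy": 0, "wz": 0, "gripper": 1}]}}

```text
clock: 30.95
position: [520.7, -11.9, 135.8]
ee_rot: [0.568, -0.422, -0.567, -0.422]
contact_force: [-3.6, 0.6, 7.3]
gripper_width: -0.2
```

Request:
{"fn": "arm_command", "kwargs": {"rows": [{"dx": 0.0012, "dy": 0, "dz": 0, "wx": 0, "wy": 0, "wz": 0, "gripper": 1}, {"dx": 0.0015, "dy": 0, "dz": 0, "wx": 0, "wy": 0, "wz": 0, "gripper": 1}, {"dx": 0.0018, "dy": 0, "dz": 0, "wx": 0, "wy": 0, "wz": 0, "gripper": 1}, {"dx": 0.0021, "dy": 0, "dz": 0, "wx": 0, "wy": 0, "wz": 0, "gripper": 1}, {"dx": 0.0024, "dy": 0, "dz": 0, "wx": 0, "wy": 0, "wz": 0, "gripper": 1}, {"dx": 0.0024, "dy": 0, "dz": 0, "wx": 0, "wy": 0, "wz": 0, "gripper": 1}, {"dx": 0.0024, "dy": 0, "dz": 0, "wx": 0, "wy": 0, "wz": 0, "gripper": 1}, {"dx": 0.0024, "dy": 0, "dz": 0, "wx": 0, "wy": 0, "wz": 0, "gripper": 1}]}}

```text
clock: 31.75
position: [520.8, -12.0, 135.1]
ee_rot: [0.569, -0.421, -0.567, -0.422]
contact_force: [-4.0, 1.6, 12.5]
gripper_width: 0.2
```

Request:
{"fn": "arm_command", "kwargs": {"rows": [{"dx": -0.004, "dy": 0, "dz": 0, "wx": 0, "wy": 0, "wz": 0, "gripper": 1}, {"dx": -0.008, "dy": 0, "dz": 0, "wx": 0, "wy": 0, "wz": 0, "gripper": 1}, {"dx": -0.014, "dy": 0, "dz": 0, "wx": 0, "wy": 0, "wz": 0, "gripper": 1}, {"dx": -0.022, "dy": 0, "dz": 0, "wx": 0, "wy": 0, "wz": 0, "gripper": 1}, {"dx": -0.035, "dy": 0, "dz": 0, "wx": 0, "wy": 0, "wz": 0, "gripper": 1}, {"dx": -0.06, "dy": 0, "dz": 0, "wx": 0, "wy": 0, "wz": 0, "gripper": 1}, {"dx": -0.09, "dy": 0, "dz": 0, "wx": 0, "wy": 0, "wz": 0, "gripper": -1}, {"dx": -0.12, "dy": 0, "dz": 0, "wx": 0, "wy": 0, "wz": 0, "gripper": -1}]}}

```text
clock: 32.55
position: [520.2, -12.0, 256.0]
ee_rot: [0.568, -0.422, -0.567, -0.422]
contact_force: [0.9, -0.1, 0.3]
gripper_width: 28.6
```

```bash
python3 - <<'E'
from h import *
for i in range(6):get_image("side")
d,c=grab("wrist","w17"); move([520.1,-12,166],196.7)
s,_=grab("side","s6"); t,_=grab("scene","sc6")
cv2.imwrite("pics/x6.png",np.hstack([cv2.resize(s["img"][170:390,190:370,::-1],(396,484)),cv2.resize(t["img"][140:300,180:400,::-1],(396,288))[:,:,:].repeat(1,0) if 0 else cv2.copyMakeBorder(cv2.resize(t["img"][140:300,180:400,::-1],(396,288)),0,196,0,0,cv2.BORDER_CONSTANT)]))
E
```

```text
d [ 0.0877 -0.0004  0.    ] w [ 0.07 -0.06 -0.03] pos [519.7 -12.  253.7] F [ 0.4 -1.2 -0.8] g 79.2 t 32.9
```

View pics/w17.png

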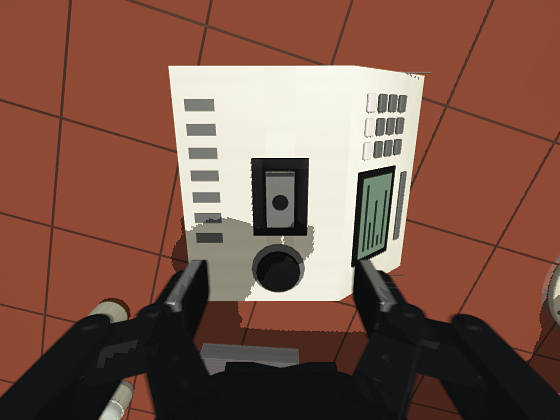

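View pics/x6.png

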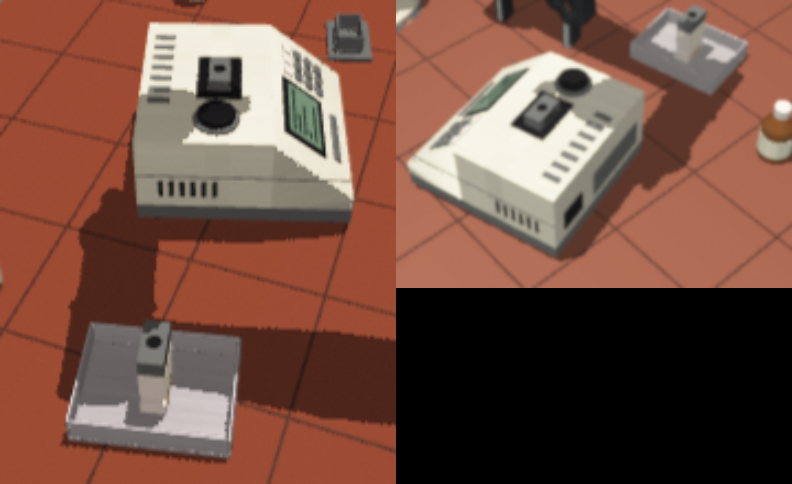

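The cartridge is held down (low, as at the start, dot at (280,202) in the wrist view). The spent one stands in the tray, the glassware is untouched and the arm is clear, so I am handing in.

```bash
python3 -c "
from bench import arm
s=arm.read_state();print(s['clock'],s['contact_force'],abs(s['joint_vel']).max());print(arm.job_done())"
```

```text
33.0 [-0.02828017  0.97632762  0.70434587] 0.007136876963976676
the job is handed in; nothing more can be done
None
```

I changed the cartridge and handed the job in at 33 s of the 72 s allowed; no verdict is reported.

- **Spent cartridge:** I pressed it with the shut fingers until I felt the end stop, with a highest reading of about 12.4 N vertically. It sprang up, and I lifted it out and stood it upright in the steel tray, with about 12 N as it touched the tray floor. In the last pictures it is still standing there, released.
- **Fresh cartridge:** I took it from the cradle and lowered it into the bay without resistance. I then pressed it to the stop, again about 12.5 N at the same height as the first press, and let off. The last pictures from all three cameras show it staying down, low in the bezel as the spent one was at the start.
- **Force and contact:** All forces are readings at the end of each move, so short peaks in between were not seen. At hand-in the arm was well clear of everything and still.
- **Glassware:** No move came near it, and the pictures show it standing, but I did not measure its position again.

The position estimates for the bay and cradle disagreed by a few millimetres between cameras, most for the cradle. I corrected this each time with a close wrist view before gripping. No check failed.

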